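# Unload the heat-sink bonding jig

## Task

The glue on this amplifier board's heat sink has set, so please unload the bonding jig one piece at a time from the top down: the round weight into its round dock, the pressure bar lengthwise down into the two saddles of its rest, the board with its heat sink flat in the brown card tray, and last the emptied carrier flat between the four corner posts of its nest, its long side along the nest's long side. Set each piece down close to the middle of its place rather than dropping it, and keep the board level all the way.

Things in the scene. Friction and masses are not known exactly. Their poses are not given: they have to be found in the camera images.
- weight: Loose. Turned steel dead weight: round body 44 mm across and 26 mm high, above it a 14 mm neck and a round grip knob 24 mm across that reaches from 36 to 48 mm above the underside. About 0.3 to 0.5 kg. Origin: centre of its underside, z up. Starts on top of the stack, standing on the middle of the bar.
- bar: Loose. Dark steel pressure bar, 26 (x) x 132 (y) x 12 (z) mm, 0.25 kg, a 13 mm guide hole near each end (y = +-54 mm). Origin: centre of its underside, y along its length, z up. Starts across the heat sink (which is wider, so finger tips must stay above the bar's underside), its holes over the jig's two guide pins, tips 4 mm above the bar's top: lift it straight up.
- module: Loose. Green circuit board 52 (x) x 70 (y) x 3 (z) mm with a silver-white finned heat sink bonded on its middle, 34 (x) x 50 (y) mm, reaching 28 mm above the board's underside; an 11 mm high terminal strip at each y end. About 0.12 kg; hold it across the heat sink's 34 mm. Origin: centre of the board's underside, z up. Starts in the carrier's pocket, under the bar.
- carrier: Loose. Black flat frame 66 (x) x 86 (y) x 12 (z) mm, 0.12 kg, with a pocket 55 x 73 mm and 8 mm deep for the board (floor 4 mm). Origin: centre of its underside, y along its length, z up; hold it by its outer sides across the 66 mm. Starts on the jig's plate, at the bottom of the stack.
- jig: Fixed. Bonding jig under the stack: aluminium plate 96 (x) x 124 (y) mm, top 12 mm above the bench, 7 mm guide pins at y = +-54 mm, tips 60 mm above the bench; a 5 mm high rail at each y end of the carrier, nothing on its x sides. Origin: centre of its underside. Carrier, module, bar and weight start centred on it, same axes, undersides 12, 16, 44 and 56 mm above the bench.
- dock: Fixed. Place of the weight: round grey plastic cup, 80 mm across the foot and 72 mm over the rim, rim 18 mm high, about 62 mm clear inside, black floor 6 mm above the bench. Origin: centre of its underside on the bench.
- rest: Fixed. Place of the bar: grey foot 70 (x) x 116 (y) mm, 8 mm high, with two saddles at y = +-40 mm, each 14 mm wide in y; saddle floors are 24 mm above the bench, cheeks rise to 44 mm and flare from 31 to 52 mm apart in x. The bar lies in both saddles, along y; between them is room for fingers. Origin: centre of its underside.
- tray: Fixed. Place of the module: open brown cardboard tray, 99 (x) x 124 (y) mm outside, walls 3 mm thick and 47 mm high, floor 3 mm above the bench. Origin: centre of its underside on the bench.
- nest: Fixed. Place of the carrier: bare grey aluminium plate 94 (x) x 114 (y) mm, top 8 mm above the bench, with four black L-shaped corner posts that reach 22 mm above the bench and leave 82 (x) x 102 (y) mm clear between them; sides open between the posts. The carrier lies flat on the plate, its y along the nest's y. Origin: centre of its underside.
Mind the look-alikes: they are no part of the job. What is shaped like the module but blue, purple or turquoise is not meant.

How it is judged:
On the way, in this order (a step that is already met when the one before it is completed fails the run):
1. the weight stands in its dock, released (horizontal distance between weight and dock below 0.014 m and z of weight in the frame of dock below 0.01 m and angle between weight's own z axis and vertical below 0.08 rad and linear speed of weight below 0.03 m/s and contact force between the fingers and weight below 0.1 N), for 0.2 s.
2. then the bar lies in its rest, released (horizontal distance between bar and rest below 0.025 m and z of bar in the frame of rest below 0.028 m and angle between the y axis of bar and the y axis of rest, either way round below 0.15 rad and angle between bar's own z axis and vertical below 0.08 rad and linear speed of bar below 0.03 m/s and contact force between the fingers and bar below 0.1 N), for 0.2 s.
3. then the board with its heat sink lies flat in the card tray, released (horizontal distance between module and tray below 0.04 m and z of module in the frame of tray below 0.007 m and angle between module's own z axis and vertical below 0.08 rad and linear speed of module below 0.03 m/s and contact force between the fingers and module below 0.1 N), for 0.2 s.
4. then the carrier lies flat in its nest, released (horizontal distance between carrier and nest below 0.013 m and z of carrier in the frame of nest below 0.012 m and angle between the y axis of carrier and the y axis of nest, either way round below 0.3 rad and angle between carrier's own z axis and vertical below 0.08 rad and linear speed of carrier below 0.03 m/s and contact force between the fingers and carrier below 0.1 N), for 0.2 s.
At the end, for the whole second after the job is handed in: Weight on the dock's floor (within 14 mm of its centre), bar in both saddles (25 mm, 0.15 rad), module flat on the tray's floor (40 mm), carrier flat on the nest's plate between the posts (13 mm, 0.3 rad); each upright within 0.08 rad, at rest and let go (all of step 1 and all of step 2 and all of step 3 and all of step 4); the robot touches nothing.
It fails at once if the board is tipped (more than 0.6 rad) (angle between module's own z axis and vertical above 0.6 rad).
It fails at once if the weight is dropped into its place (falls there faster than 0.65 m/s) (horizontal distance between weight and dock below 0.04 m and z of weight in the frame of dock below 0.08 m and linear speed of weight above 0.65 m/s).
It fails at once if the bar is dropped into its place (falls there faster than 0.65 m/s) (horizontal distance between bar and rest below 0.04 m and z of bar in the frame of rest below 0.08 m and linear speed of bar above 0.65 m/s).
It fails at once if the module is dropped into its place (falls there faster than 0.65 m/s) (horizontal distance between module and tray below 0.04 m and z of module in the frame of tray below 0.08 m and linear speed of module above 0.65 m/s).
It fails at once if the carrier is dropped into its place (falls there faster than 0.65 m/s) (horizontal distance between carrier and nest below 0.04 m and z of carrier in the frame of nest below 0.08 m and linear speed of carrier above 0.65 m/s).
It also fails if it takes over 120 s, if anything falls off the work surface, if the arm or the gripper's body presses on something with over 40 N, if the wrist force passes 120 N, or if a joint passes its speed limit or range.

## Robot

A 6-joint arm with a two-finger parallel gripper is mounted at the origin on a cart in front of the work surface, level with it; the furniture and walls round the work are solid. World frame = base frame: x ahead of the robot, y to its left, z up, the work surface at z = 0. Lengths are in m, angles in rad, forces in N, time in s.
With the tool pointing down it reaches from about 0.3 to 0.775 m from the base axis. Payload 14.6 kg.
Tool frame: the origin (TCP) lies on the mounting face of the last link; the fingertips stand 199 mm ahead of it and the grasp point (between the pads) lies 180 mm ahead of it; z points along the fingers, y is the line along which they close (so a half turn about z gives the same grasp; the last joint's range is limited). The gripper opens to 94 mm and grips with 3 to 60 N. Pads are 16 mm wide; open, the fingers measure 119 mm over their backs; the gripper's body (75 mm by 177 mm) begins 78 mm behind the grasp point.
Start: joints at [1.091, 0.3, 1.521, -0, 1.321, -0.067], TCP at [0.221, 0.504, 0.405] pointing down, gripper open.
Joint ranges: [-3.03, 3.03], [-0.79, 2.21], [0.23, 2.52], [-1.04, 4.18], [0, 3.07], [-2.55, 2.55]. Speed limits (rad/s): [2.22, 2.22, 2.57, 3.14, 3.14, 3.14].

## Interface

Orientations are given as [roll, pitch, yaw] about the fixed x, y, z axes, in that order (R = Rz(yaw) Ry(pitch) Rx(roll)).
In Python, from station import telemetry, cams, workorder, finder gives the robot as it stands.
- The arm moves only by the tool jog_arm, never from a script. Its argument "rows" is a list of rows, each an object with "gripper": the finger opening in m, from 0 to 0.094; "slide": the shift along the tool's x, y, z in m, a list of three; "spin": the turn about the tool's z in rad. In form: [{"gripper": gripper, "slide": [tx, ty, tz], "spin": spin}, ...]. A call has 1 to 8 rows; each row is the pose to reach, as a shift and turn from the pose commanded when the call began, along the tool's axes at that moment; what a row does not reach only later rows make up. A row lasts 1/10 s, in which the tool goes at most 50 mm and 8.59 degrees, less where a joint would pass 70% of its speed; a pose out of reach is approached as far as the arm can. A call with a gripper value outside its range is refused whole. The fingers move at their own pace and stop on an object; "squeeze" is the grip in N (left out, the last holds). Time passes only in rows, so rows that repeat a pose let the fingers close. It gives the time, the measured TCP pose, the force, the opening and the grip force at its end, in the units of the state.
- telemetry.get_obs(): the state, without advancing time (a new reading comes with each control period).
- cams.camera(name): name is "scene" or "top"; returns (picture, depth): 480x640x3 uint8, red, green, blue; 480x640 float32, m along the optical axis (not along the pixel's ray), 0 where there is no reading.
- cams.camera_info(name): a dict with "camera_matrix" (3x3 intrinsics, pixels), "R" (3x3) and "t" (3): a world point X has camera coordinates R X + t. Camera axes: x right, y down, z forward; pixel columns grow to the right and rows downward; lengths in m; the calibration is good to about 2 mm. A picture is of the moment at which its call begins. camera_info takes no time and is no camera call.
- workorder.hand_in(): hands the job in; it is judged then, once.
Trained networks look in the newest picture that a camera, given by its name, has taken for a name from the list of things; names that differ only in an ending like _2 or _b are one class to them, and where a whole thing is asked for, a point or a joint stands for the part that bears it (a point fixed in the world has none). Each returns a list of dicts, best first, with "confidence" (0 to 1); they miss things now and then, are a little off and sometimes report something else, mostly with a low value. They report only what shows in the picture. A call takes as long as a camera call. They do not tell look-alikes from the thing itself.
- finder.find_in(target, camera): "point" ([x, y, z] in m, in world coordinates, good to about 4 mm: the middle of the surface that is visible of it).
- finder.masks_of(target, camera): "region" (480x640 bool, what is visible of it).
The state is a dict: "time_s": time; "qpos": joint angles; "joint_vel": joint speeds; "tau": joint torques, N m; "ee_pos": TCP position; "eef_rot": TCP orientation; "force": force on the tool from outside, world axes, zero at the start; "moment": the same for the moment, N m; "grip_width": finger opening in m; "grip_force": force on a finger pad.
Only numpy, scipy, OpenCV 4.12 (cv2) and the standard library are available. Lean on these libraries where they do the work, as an engineer would, in place of code of your own. Each camera call takes 0.05 s, during which the arm holds its last target. There are 200 camera calls.

## Working session

There is one attempt and no reset: what is moved stays moved. The work goes in short steps, Python scripts to look and compute and a tool call to move; the robot and the scene stay as the last step left them, time stands still between calls to the robot, and variables do not carry over. Pictures are saved under pics/ and viewed, at most 14 in all, crops included, and the job is handed in when it is done.

Besides the shell and the picture viewer there is one more tool, called after "Call:" in YAML: its name, and indented under it one key for each argument. jog_arm: Moves the arm, as the interface text tells. Its arguments: {"type":"object","properties":{"rows":{"type":"array","items":{"type":"object","properties":{"gripper":{"type":"number"},"slide":{"type":"array","items":{"type":"number"}},"spin":{"type":"number"}}}},"squeeze":{"type":"number"}},"required":["rows"]}

```bash
ls; mkdir -p pics; python3 - <<'E'
from station import telemetry,cams,finder
import cv2,numpy as np
print(telemetry.get_obs())
for n in ("scene","top"):
    p,d=cams.camera(n); cv2.imwrite(f"pics/{n}0.png",p[:,:,::-1]); i=cams.camera_info(n)
    print(n,i)
    for t in ("weight","bar","module","carrier","jig","dock","rest","tray","nest"):
        print(t,[(np.round(r["point"],3).tolist(),round(r["confidence"],2)) for r in finder.find_in(t,n)][:5])
E
```

```text
pics
{'time_s': 0.0, 'qpos': array([ 1.09136304e+00,  3.00484585e-01,  1.52158355e+00, -5.49360395e-06,
        1.32070103e+00, -6.66069029e-02]), 'joint_vel': array([ 0.00055708, -0.00019397,  0.000906  ,  0.00030512, -0.00046636,
       -0.00140725]), 'tau': array([-7.90186514e-04, -5.31798220e+01, -3.52732229e+01,  7.08582834e-02,
        2.43041193e-02, -1.08804354e-04]), 'ee_pos': array([0.22065216, 0.50376447, 0.40407775]), 'eef_rot': array([-3.14041840e+00, -7.29965993e-05,  2.72876759e+00]), 'force': array([-0.41409977, -1.02484733, -0.92726545]), 'moment': array([0.03972986, 0.03201303, 0.01421229]), 'grip_force': 0.0, 'grip_width': 0.09387952055450868}
scene {'camera_matrix': array([[498.476984  ,   0.        , 324.16767032],
       [  0.        , 498.476984  , 231.32485637],
       [  0.        ,   0.        ,   1.        ]]), 'R': array([[-0.89005197, -0.4554641 ,  0.01897211],
       [-0.22003398,  0.3927887 , -0.89291774],
       [ 0.39923994, -0.7989177 , -0.44981993]]), 't': array([0.48892633, 0.10757624, 1.10116342])}
weight [([0.463, 0.363, 0.076], 0.93)]
bar [([0.4
[... 481 characters left out ...]
 0.        ,   0.        ,   1.        ]]), 'R': array([[ 0.02267013, -0.99929728,  0.02984968],
       [-0.99636772, -0.0250349 , -0.08139175],
       [ 0.08208184, -0.02789609, -0.9962351 ]]), 't': array([0.09475164, 0.48996164, 1.20914931])}
weight [([0.47, 0.344, 0.082], 0.5)]
bar [([0.474, 0.328, 0.052], 0.85)]
module [([0.349, 0.547, 0.012], 0.93), ([0.335, 0.377, 0.006], 0.85), ([0.495, 0.53, 0.016], 0.84), ([0.452, 0.342, 0.02], 0.69)]
carrier [([0.48, 0.35, 0.024], 0.75)]
jig [([0.465, 0.35, 0.011], 0.81)]
dock [([0.46, 0.148, 0.007], 0.67)]
rest [([0.636, -0.283, 0.009], 0.81)]
tray [([0.656, 0.257, 0.004], 0.74)]
nest [([0.441, -0.271, 0.006], 0.68), ([0.459, 0.149, 0.008], 0.45)]
```

View pics/top0.png

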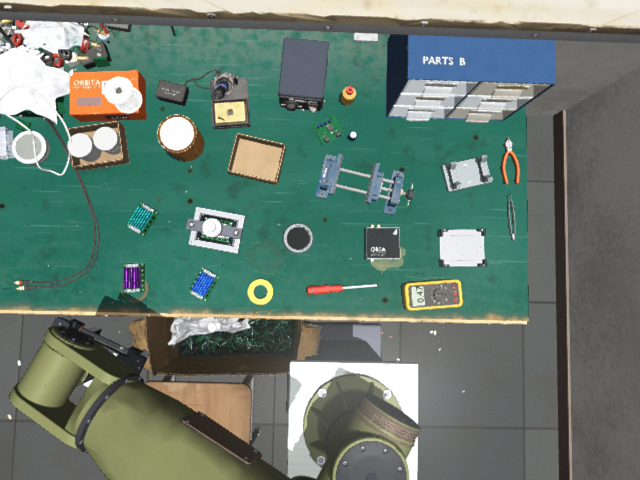

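View pics/scene0.png

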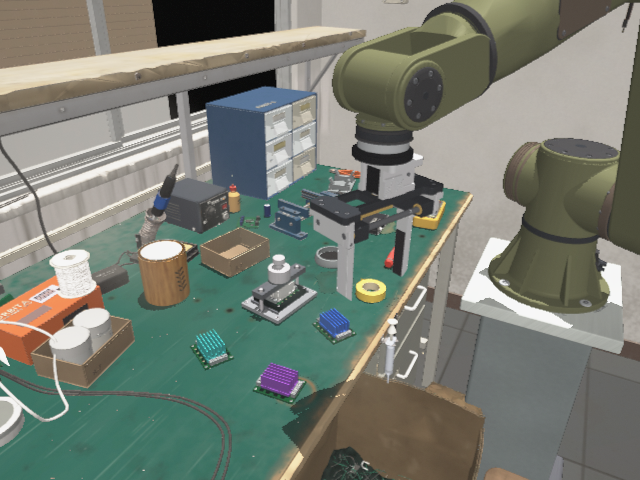

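```bash
cat >h.py <<'E'
import numpy as np,cv2
from station import telemetry,cams,finder
def cloud(n,p=None):
    p,d=cams.camera(n); i=cams.camera_info(n); K=i["camera_matrix"]
    v,u=np.mgrid[:480,:640]; C=np.stack([(u-K[0,2])/K[0,0]*d,(v-K[1,2])/K[1,1]*d,d],-1)
    W=(C-i["t"])@i["R"]; W[d==0]=np.nan
    return p,W
def rect(P):  # min area rect of XY points: centre, sizes, yaw of long side
    (c,s,a)=cv2.minAreaRect((P[:,:2]*1000).astype(np.float32)); a=np.radians(a)
    if s[0]<s[1]: a+=np.pi/2
    a=(a+np.pi/2)%np.pi-np.pi/2
    return np.round(np.array(c)/1000,4),np.round(sorted(s),1),round(a,3)
E
python3 - <<'E'
from h import *
p,W=cloud("top")
q=np.zeros((600,800,3),np.uint8)
for k,(u,v) in enumerate([(215,228),(467,173),(462,248),(257,157)]):
    c=cv2.resize(p[v-37:v+37,u-50:u+50],(400,300),interpolation=cv2.INTER_CUBIC)
    q[300*(k//2):300*(k//2)+300,400*(k%2):400*(k%2)+400]=c
cv2.imwrite("pics/crop1.png",q[:,:,::-1])
boxes={"stack":(180,200,250,258),"rest":(436,148,500,198),"nest":(432,222,492,272),"tray":(222,128,292,188),"dock":(278,218,320,258)}
for n in boxes:
    a,b,c,d=boxes[n]; P=W[b:d,a:c].reshape(-1,3); P=P[~np.isnan(P[:,2])]
    print(n,"bench",np.round(np.percentile(P[:,2],[2,50]),4))
    h=np.histogram(P[:,2],bins=np.arange(-0.004,.12,.004)); print({round(float(z),3):int(m) for m,z in zip(*h) if m})
    for lo,hi in [(.006,.2),(.014,.2),(.03,.2),(.04,.2),(.05,.2)]:
        Q=P[(P[:,2]>lo)&(P[:,2]<hi)]
        if len(Q)>10: print(lo,rect(Q),Q.mean(0).round(4))
np.save("W0.npy",W)
E
```

```text
stack bench [-0.0041  0.0049]
{-0.004: 933, 0.0: 932, 0.004: 157, 0.008: 317, 0.012: 416, 0.016: 198, 0.02: 170, 0.024: 122, 0.028: 16, 0.032: 4, 0.036: 4, 0.04: 4, 0.044: 16, 0.048: 16, 0.052: 153, 0.056: 180, 0.06: 32, 0.064: 6, 0.068: 2, 0.072: 7, 0.076: 24, 0.08: 108, 0.084: 52, 0.088: 1, 0.092: 1, 0.096: 5, 0.1: 39, 0.104: 42, 0.108: 2}
0.006 (array([0.4748, 0.3595]), array([143.3, 163.4]), np.float64(-1.52)) [0.4712 0.3477 0.0346]
0.014 (array([0.4724, 0.3492]), array([ 95.1, 133.1]), np.float64(1.409)) [0.4711 0.3472 0.0447]
0.03 (array([0.4773, 0.3483]), array([ 51.6, 132.7]), np.float64(1.392)) [0.4719 0.3464 0.069 ]
0.04 (array([0.4728, 0.3486]), array([ 42.4, 133. ]), np.float64(1.285)) [0.4719 0.3466 0.0695]
0.05 (array([0.4728, 0.3486]), array([ 42.3, 133.1]), np.float64(1.276)) [0.472  0.3469 0.0703]
rest bench [-0.0043  0.0023]
{-0.004: 864, 0.0: 938, 0.004: 417, 0.008: 406, 0.012: 94, 0.016: 39, 0.02: 87, 0.024: 95, 0.028: 35, 0.032: 22, 0.036: 37, 0.04: 47, 0.044: 27}
0.006 (array([ 0.6348, -0.2839]), array([108.6, 155. ]), np.float64(1.411)) [ 0.6323 -0.2782  0.0164
[... 913 characters left out ...]
85 0.0267]
0.014 (array([0.651, 0.254]), array([ 99.6, 124.7]), np.float64(1.369)) [0.6554 0.2572 0.0364]
0.03 (array([0.651, 0.254]), array([ 99.6, 124.7]), np.float64(1.369)) [0.6541 0.2572 0.0428]
0.04 (array([0.651, 0.254]), array([ 99.6, 124.7]), np.float64(1.369)) [0.6524 0.2557 0.046 ]
0.05 (array([0.6505, 0.2537]), array([ 96.6, 123.1]), np.float64(1.357)) [0.6444 0.2494 0.0513]
dock bench [-0.0043  0.0031]
{-0.004: 378, 0.0: 506, 0.004: 329, 0.008: 196, 0.012: 81, 0.016: 101, 0.02: 39, 0.024: 1}
0.006 (array([0.4578, 0.1478]), array([77.7, 78.1]), np.float64(0.021)) [0.4562 0.1472 0.0118]
0.014 (array([0.4573, 0.1465]), array([72.5, 74.8]), np.float64(-1.538)) [0.4572 0.1475 0.018 ]
```

View pics/crop1.png

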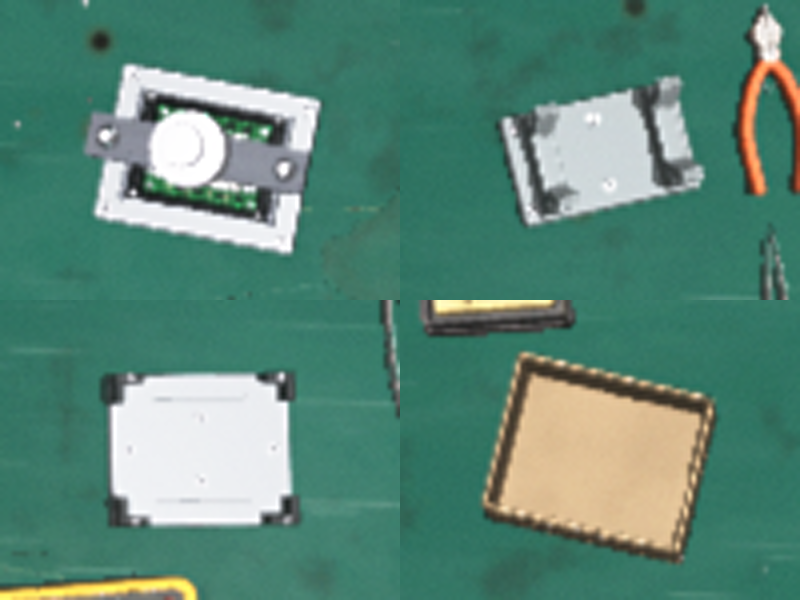

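```bash
cat >m.py <<'E'
from h import *
reg={"stack":(.472,.347,.1),"rest":(.633,-.281,.08),"nest":(.443,-.267,.08),"tray":(.652,.255,.085),"dock":(.457,.147,.05)}
sl={"stack":[(.009,.016),(.048,.062),(.074,.09),(.095,.115)],"rest":[(.036,.055),(.004,.012)],"nest":[(.015,.03),(.005,.012)],"tray":[(.035,.056)],"dock":[(.012,.024)]}
for cam in ("top","scene"):
    p,W=cloud(cam)
    F=W.reshape(-1,3); F=F[~np.isnan(F[:,2])]
    for n,(x,y,r) in reg.items():
        Q=F[np.hypot(F[:,0]-x,F[:,1]-y)<r]
        for lo,hi in sl[n]:
            S=Q[(Q[:,2]>lo)&(Q[:,2]<hi)]
            if len(S)>15:
                print(cam,n,(lo,hi),len(S),rect(S),"z",np.median(S[:,2]).round(4),"mean",S.mean(0)[:2].round(4))
    B=F[(abs(F[:,0]-.55)<.2)&(abs(F[:,1]-.0)<.3)&(abs(F[:,2])<.004)]; print("bench",np.median(B[:,2]))
    if cam=="top":
        for nm,(x0,x1,y0,y1) in {"tray":(.54,.80,.14,.38),"dock":(.35,.57,.04,.26),"stack":(.35,.60,.22,.47),"rest":(.52,.76,-.4,-.17),"nest":(.33,.57,-.4,-.16)}.items():
            S=F[(F[:,0]>x0)&(F[:,0]<x1)&(F[:,1]>y0)&(F[:,1]<y1)&(F[:,2]>.06)]
            print(nm,"tall",len(S),S.min(0).round(3) if len(S) else "",S.max(0).round(3) if len(S) else "")
        S=F[(F[:,0]>.3)&(F[:,0]<.75)&(F[:,1]>-.35)&(F[:,1]<.4)&(F[:,2]<.3)]; print("max",S[S[:,2].argmax()])
E
python3 m.py
```

```text
top stack (0.009, 0.016) 706 (array([0.4751, 0.3563]), array([ 98.6, 138.1]), np.float64(1.406)) z 0.0125 mean [0.4717 0.3491]
top stack (0.048, 0.062) 381 (array([0.4763, 0.3487]), array([ 33.8, 132.7]), np.float64(1.412)) z 0.0565 mean [0.4718 0.3456]
top stack (0.074, 0.09) 187 (array([0.4727, 0.3494]), array([41.3, 42.5]), np.float64(0.813)) z 0.0828 mean [0.4722 0.3472]
top stack (0.095, 0.115) 89 (array([0.4729, 0.3492]), array([21.8, 22.7]), np.float64(-1.371)) z 0.104 mean [0.4727 0.3493]
top rest (0.036, 0.055) 109 (array([ 0.6334, -0.2813]), array([65.7, 96.5]), np.float64(-1.33)) z 0.0417 mean [ 0.6348 -0.2811]
top rest (0.004, 0.012) 798 (array([ 0.6383, -0.2787]), array([148.2, 153. ]), np.float64(-1.539)) z 0.0079 mean [ 0.632  -0.2787]
top nest (0.015, 0.03) 145 (array([ 0.4423, -0.2672]), array([ 92.7, 114.6]), np.float64(-1.543)) z 0.0214 mean [ 0.4408 -0.2653]
top nest (0.005, 0.012) 1332 (array([ 0.4378, -0.2584]), array([133.2, 139.5]), np.float64(1.18)) z 0.0083 mean [ 0.4434 -0.267 ]
top tray (0.035, 0.056) 331 (array([0.6508, 0.2538]), array([ 99.2, 124.2]), np
[... 785 characters left out ...]
0.0818 mean [0.4654 0.359 ]
scene stack (0.095, 0.115) 99 (array([0.4695, 0.3533]), array([21.6, 22. ]), np.float64(-1.092)) z 0.103 mean [0.4679 0.3556]
scene rest (0.036, 0.055) 40 (array([ 0.6298, -0.2763]), array([64.4, 98.7]), np.float64(-1.329)) z 0.0403 mean [ 0.6303 -0.276 ]
scene rest (0.004, 0.012) 157 (array([ 0.6276, -0.2734]), array([ 67.9, 116.7]), np.float64(-1.326)) z 0.0079 mean [ 0.6252 -0.2714]
scene tray (0.035, 0.056) 668 (array([0.6474, 0.2554]), array([102.9, 128.5]), np.float64(1.373)) z 0.0416 mean [0.6469 0.2594]
scene dock (0.012, 0.024) 138 (array([0.4643, 0.1551]), array([48.7, 76.1]), np.float64(-1.12)) z 0.0163 mean [0.4627 0.1591]
bench -0.00044364382131123443
```

```bash
cat >go.py <<'E'
import sys,numpy as np
from station import telemetry
from scipy.spatial.transform import Rotation as R
o=telemetry.get_obs(); x,y,z,yaw=map(float,sys.argv[1:5])
M=R.from_euler("xyz",o["eef_rot"]).as_matrix()
s=(o["eef_rot"][2]-yaw+np.pi/2)%np.pi-np.pi/2
print("slide",(M.T@(np.array([x,y,z])-o["ee_pos"])).round(4),"spin",round(s,3),"q",o["qpos"].round(2),"t",o["time_s"],"f",o["force"].round(1),o["grip_width"].round(4),o["ee_pos"].round(4),o["eef_rot"].round(4))
E
python3 go.py .471 .351 .34 1.405
```

```text
Traceback (most recent call last):
  File "go.py", line 7, in <module>
    print("slide",(M.T@(np.array([x,y,z])-o["ee_pos"])).round(4),"spin",round(s,3),"q",o["qpos"].round(2),"t",o["time_s"],"f",o["force"].round(1),o["grip_width"].round(4),o["ee_pos"].round(4),o["eef_rot"].round(4))
                                                                                                                                                  ^^^^^^^^^^^^^^^^^^^^^
AttributeError: 'float' object has no attribute 'round'
```

```bash
sed -i 's/o\["grip_width"\].round(4)/round(float(o["grip_width"]),4)/' go.py; python3 go.py .471 .351 .34 1.405
```

```text
slide [-0.2906 -0.0395  0.0647] spin 1.324 q [ 1.09  0.3   1.52 -0.    1.32 -0.07] t 1.15 f [-0.5 -0.4 -0. ] 0.0939 [0.2206 0.5038 0.4047] [3.1416 0.     2.7288]
```

Call:
jog_arm:
  rows:
    - {"gripper":0.06,"slide":[-0.2906,-0.0395,0.0647],"spin":1.324}
    - {"gripper":0.06,"slide":[-0.2906,-0.0395,0.0647],"spin":1.324}
    - {"gripper":0.06,"slide":[-0.2906,-0.0395,0.0647],"spin":1.324}
    - {"gripper":0.06,"slide":[-0.2906,-0.0395,0.0647],"spin":1.324}
    - {"gripper":0.06,"slide":[-0.2906,-0.0395,0.0647],"spin":1.324}
    - {"gripper":0.06,"slide":[-0.2906,-0.0395,0.0647],"spin":1.324}
    - {"gripper":0.06,"slide":[-0.2906,-0.0395,0.0647],"spin":1.324}
    - {"gripper":0.06,"slide":[-0.2906,-0.0395,0.0647],"spin":1.324}

```text
time_s: 1.95
ee_pos: [0.4722, 0.3499, 0.3392]
eef_rot: [-3.141, 0.001, 1.52]
force: [0.2, -0.2, -0.4]
grip_width: 0.0597
grip_force: 0.0
```

```bash
python3 go.py .471 .351 .285 1.405; python3 - <<'E'
from h import *
p,W=cloud("scene"); cv2.imwrite("pics/s1.png",cv2.resize(p[140:350,180:460],(800,600))[:,:,::-1])
E
```

```text
slide [ 0.0011 -0.0012  0.0542] spin 0.115 q [ 0.58  0.44  1.48 -0.    1.22  0.63] t 1.95 f [ 0.2 -0.2 -0.4] 0.0597 [0.4722 0.3499 0.3392] [-3.1407e+00  7.0000e-04  1.5201e+00]
```

View pics/s1.png

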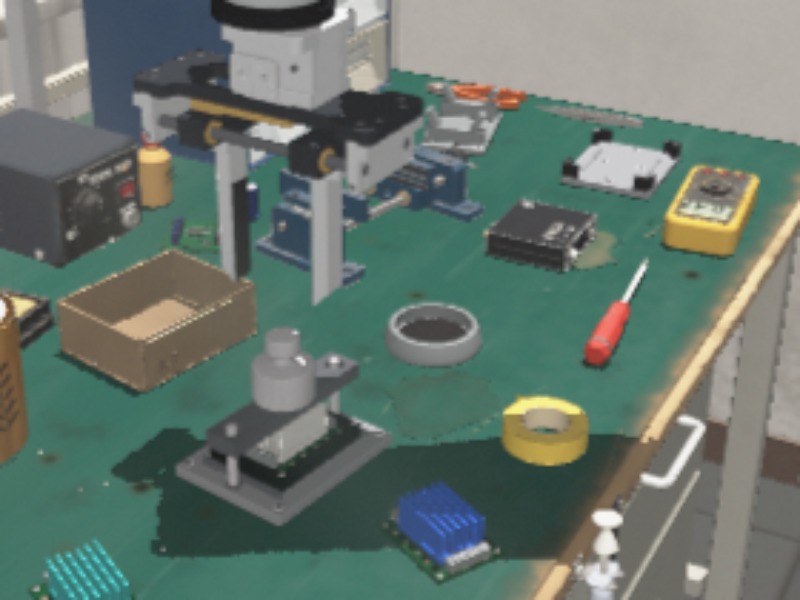

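Call:
jog_arm:
  rows:
    - {"gripper":0.06,"slide":[0.0011,-0.0012,0.02],"spin":0.115}
    - {"gripper":0.06,"slide":[0.0011,-0.0012,0.04],"spin":0.115}
    - {"gripper":0.06,"slide":[0.0011,-0.0012,0.054],"spin":0.115}
    - {"gripper":0.06,"slide":[0.0011,-0.0012,0.054],"spin":0.115}
    - {"gripper":0.015,"slide":[0.0011,-0.0012,0.054],"spin":0.115}
    - {"gripper":0.015,"slide":[0.0011,-0.0012,0.054],"spin":0.115}
    - {"gripper":0.015,"slide":[0.0011,-0.0012,0.054],"spin":0.115}
    - {"gripper":0.015,"slide":[0.0011,-0.0012,0.054],"spin":0.115}
  squeeze: 30

```text
time_s: 2.8
ee_pos: [0.4699, 0.3522, 0.2865]
eef_rot: [3.141, -0.001, 1.414]
force: [-0.1, -0.2, -0.6]
grip_width: 0.0314
grip_force: 0.0
```

```bash
python3 go.py .4557 .1487 .35 1.405; python3 - <<'E'
from h import *
p,W=cloud("scene"); cv2.imwrite("pics/s2.png",cv2.resize(p[200:350,220:420],(800,600))[:,:,::-1])
E
```

```text
slide [-0.2032  0.0178 -0.0636] spin 0.009 q [ 0.58  0.5   1.53 -0.    1.11  0.74] t 2.8 f [-0.1 -0.2 -0.6] 0.0314 [0.4699 0.3522 0.2865] [ 3.141e+00 -6.000e-04  1.414e+00]
```

View pics/s2.png

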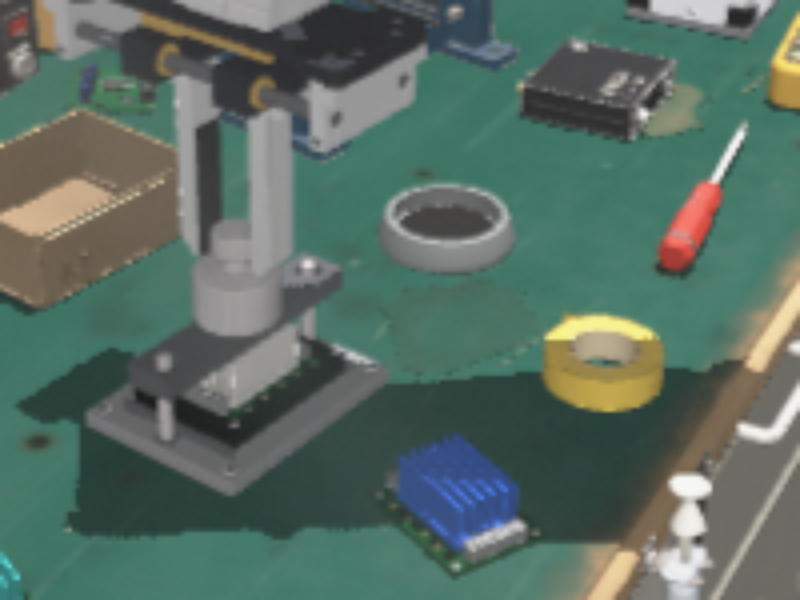

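Call:
jog_arm:
  rows:
    - {"gripper":0.015,"slide":[0,0,0]}
    - {"gripper":0.015,"slide":[0,0,0]}
    - {"gripper":0.015,"slide":[0,0,0]}

```text
$.rows[0]: bad value
```

Call:
jog_arm:
  rows:
    - {"gripper":0.015,"slide":[0,0,0],"spin":0}
    - {"gripper":0.015,"slide":[0,0,0],"spin":0}
    - {"gripper":0.015,"slide":[0,0,0],"spin":0}

```text
time_s: 3.15
ee_pos: [0.47, 0.3522, 0.2863]
eef_rot: [3.141, -0.0, 1.414]
force: [2.0, -0.4, 3.5]
grip_width: 0.0227
grip_force: 30.0
```

```bash
python3 go.py .4557 .1487 .35 1.405
```

```text
slide [-0.2032  0.0178 -0.0638] spin 0.009 q [ 0.58  0.5   1.53 -0.    1.11  0.74] t 3.15 f [ 2.  -0.4  3.5] 0.0227 [0.47   0.3522 0.2863] [ 3.1409e+00 -5.0000e-04  1.4138e+00]
```

Call:
jog_arm:
  rows:
    - {"gripper":0.015,"slide":[0,0,-0.015],"spin":0}
    - {"gripper":0.015,"slide":[0,0,-0.03],"spin":0}
    - {"gripper":0.015,"slide":[0,0,-0.05],"spin":0}
    - {"gripper":0.015,"slide":[0,0,-0.064],"spin":0}
    - {"gripper":0.015,"slide":[0,0,-0.064],"spin":0}

```text
time_s: 3.65
ee_pos: [0.4699, 0.3523, 0.3526]
eef_rot: [3.139, -0.003, 1.414]
force: [0.1, -0.3, -3.3]
grip_width: 0.0228
grip_force: 30.0
```

```bash
python3 go.py .4557 .1487 .35 1.405; python3 - <<'E'
from h import *
p,W=cloud("scene"); cv2.imwrite("pics/s3.png",cv2.resize(p[180:330,220:420],(800,600))[:,:,::-1])
from station import finder
P=W.reshape(-1,3);P=P[~np.isnan(P[:,2])]
m=finder.masks_of("weight","scene")[0]; print(m["confidence"])
Q=W[m["region"]]; Q=Q[~np.isnan(Q[:,2])]; Q=Q[np.linalg.norm(Q-np.median(Q,0),axis=1)<.06]
for a in range(110,180,6):
    S=Q[(Q[:,2]>a/1000)&(Q[:,2]<a/1000+.006)]
    if len(S)>4: print(a,len(S),S.min(0).round(4),S.max(0).round(4))
E
```

```text
slide [-0.2033  0.0178  0.0021] spin 0.009 q [0.58 0.43 1.47 0.   1.24 0.74] t 3.65 f [ 0.1 -0.3 -3.3] 0.0228 [0.4699 0.3523 0.3526] [ 3.1387e+00 -2.7000e-03  1.4139e+00]
0.77
122 52 [0.4479 0.346  0.1221] [0.4875 0.3736 0.1279]
128 63 [0.4472 0.3467 0.1281] [0.4866 0.3747 0.1339]
134 68 [0.4481 0.3461 0.1341] [0.4864 0.3757 0.1399]
140 60 [0.4476 0.3443 0.14  ] [0.4864 0.3761 0.1457]
146 141 [0.4476 0.3417 0.1462] [0.4894 0.3752 0.1516]
152 19 [0.4548 0.3551 0.1525] [0.4852 0.3661 0.1561]
158 21 [0.4567 0.3573 0.1585] [0.4821 0.3664 0.1635]
164 40 [0.4608 0.3456 0.1641] [0.4805 0.3667 0.17  ]
170 15 [0.4652 0.3445 0.17  ] [0.4778 0.3645 0.1718]
```

View pics/s3.png

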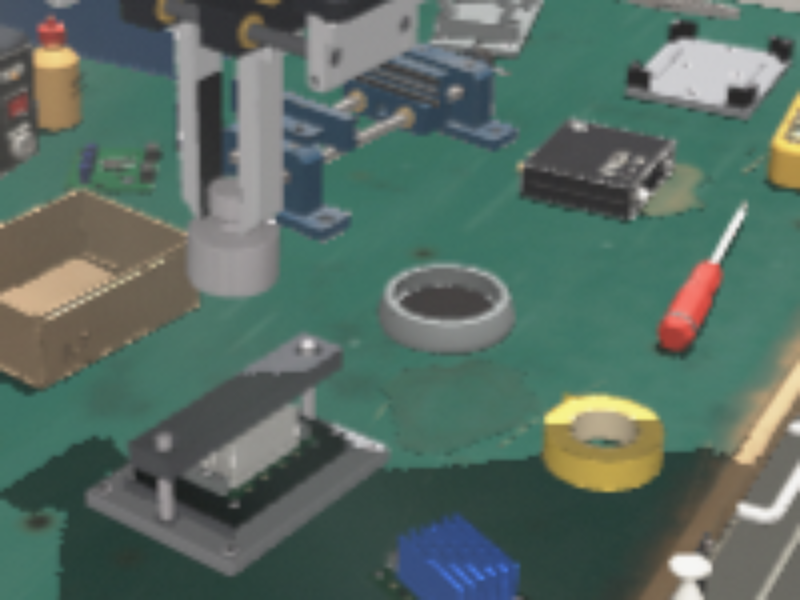

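```bash
python3 go.py .455 .150 .31 1.405
```

```text
slide [-0.2019  0.0171  0.0398] spin 0.009 q [0.58 0.43 1.48 0.   1.24 0.74] t 3.75 f [-0.8 -0.2 -2.9] 0.0228 [0.4697 0.3521 0.3498] [-3.1415  0.      1.4138]
```

Call:
jog_arm:
  rows:
    - {"gripper":0.015,"slide":[-0.03,0.002,0],"spin":0.009}
    - {"gripper":0.015,"slide":[-0.07,0.006,0],"spin":0.009}
    - {"gripper":0.015,"slide":[-0.115,0.01,0.01],"spin":0.009}
    - {"gripper":0.015,"slide":[-0.16,0.014,0.02],"spin":0.009}
    - {"gripper":0.015,"slide":[-0.19,0.016,0.03],"spin":0.009}
    - {"gripper":0.015,"slide":[-0.202,0.017,0.04],"spin":0.009}
    - {"gripper":0.015,"slide":[-0.202,0.017,0.04],"spin":0.009}
    - {"gripper":0.015,"slide":[-0.202,0.017,0.04],"spin":0.009}

```text
time_s: 4.55
ee_pos: [0.4552, 0.1507, 0.3099]
eef_rot: [-3.141, -0.0, 1.405]
force: [0.4, -0.8, -3.0]
grip_width: 0.0226
grip_force: 30.0
```

```bash
python3 go.py .455 .150 .238 1.405; python3 - <<'E'
from h import *
p,W=cloud("scene"); cv2.imwrite("pics/s4.png",cv2.resize(p[180:330,220:420],(800,600))[:,:,::-1])
E
```

```text
slide [-0.0008 -0.0001  0.0719] spin -0.0 q [0.24 0.25 1.82 0.   1.07 0.41] t 4.55 f [ 0.4 -0.8 -3. ] 0.0226 [0.4552 0.1507 0.3099] [-3.1412e+00 -1.0000e-04  1.4048e+00]
```

View pics/s4.png

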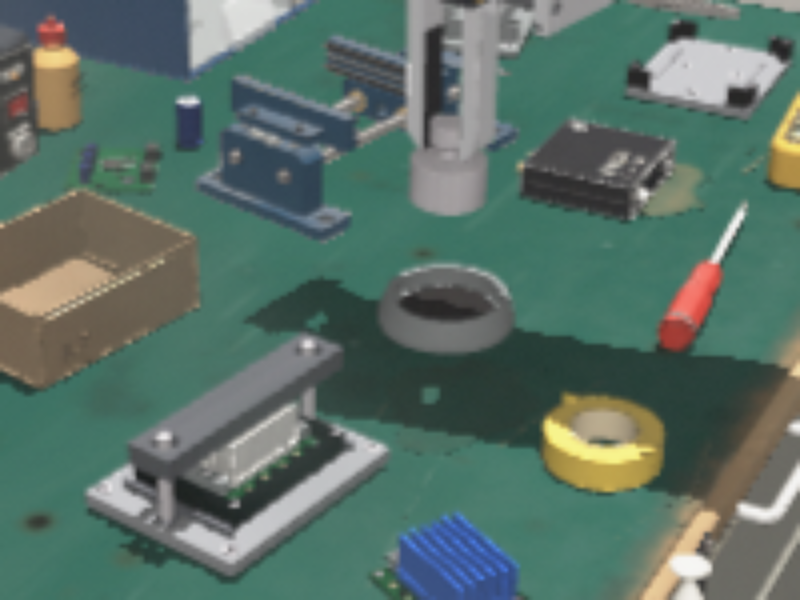

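Call:
jog_arm:
  rows:
    - {"gripper":0.015,"slide":[-0.001,0,0.025],"spin":0}
    - {"gripper":0.015,"slide":[-0.001,0,0.045],"spin":0}
    - {"gripper":0.015,"slide":[-0.001,0,0.06],"spin":0}
    - {"gripper":0.015,"slide":[-0.001,0,0.068],"spin":0}
    - {"gripper":0.015,"slide":[-0.001,0,0.072],"spin":0}
    - {"gripper":0.015,"slide":[-0.001,0,0.073],"spin":0}
    - {"gripper":0.015,"slide":[-0.001,0,0.074],"spin":0}

```text
time_s: 5.3
ee_pos: [0.4551, 0.1493, 0.2365]
eef_rot: [3.141, -0.0, 1.405]
force: [0.6, 0.5, 0.8]
grip_width: 0.023
grip_force: 30.0
```

Call:
jog_arm:
  rows:
    - {"gripper":0.05,"slide":[0,0,0],"spin":0}
    - {"gripper":0.05,"slide":[0,0,0],"spin":0}
    - {"gripper":0.05,"slide":[0,0,0],"spin":0}
    - {"gripper":0.06,"slide":[0,0,-0.03],"spin":0}
    - {"gripper":0.06,"slide":[0,0,-0.07],"spin":0}
    - {"gripper":0.06,"slide":[0,0,-0.1],"spin":0}
    - {"gripper":0.06,"slide":[0,0,-0.1],"spin":0}

```text
time_s: 6.0
ee_pos: [0.4553, 0.1491, 0.34]
eef_rot: [3.135, -0.003, 1.405]
force: [0.9, -0.2, -0.5]
grip_width: 0.0598
grip_force: 0.0
```

```bash
python3 go.py .470 .352 .28 1.405; python3 - <<'E'
from h import *
for c in ("top","scene"):
    p,W=cloud(c)
    F=W.reshape(-1,3); F=F[~np.isnan(F[:,2])]
    Q=F[np.hypot(F[:,0]-.457,F[:,1]-.147)<.045]
    for lo,hi in((.026,.038),(.048,.06)):
        S=Q[(Q[:,2]>lo)&(Q[:,2]<hi)]
        if len(S)>9: print(c,lo,len(S),rect(S),np.median(S[:,2]))
E
```

```text
slide [ 0.2024 -0.0194  0.0604] spin -0.0 q [0.24 0.21 1.79 0.   1.13 0.41] t 6.0 f [ 0.9 -0.2 -0.5] 0.0598 [0.4553 0.1491 0.34  ] [ 3.1352e+00 -2.7000e-03  1.4048e+00]
scene 0.026 150 (array([0.4543, 0.152 ]), array([41.2, 43.3]), np.float64(0.247)) 0.031991046181888125
scene 0.048 57 (array([0.4561, 0.1514]), array([22.2, 23.2]), np.float64(-0.52)) 0.052927845000287604
```

Call:
jog_arm:
  rows:
    - {"gripper":0.06,"slide":[0.2024,-0.0194,0.03],"spin":0}
    - {"gripper":0.06,"slide":[0.2024,-0.0194,0.03],"spin":0}
    - {"gripper":0.06,"slide":[0.2024,-0.0194,0.03],"spin":0}
    - {"gripper":0.06,"slide":[0.2024,-0.0194,0.03],"spin":0}
    - {"gripper":0.06,"slide":[0.2024,-0.0194,0.03],"spin":0}
    - {"gripper":0.06,"slide":[0.2024,-0.0194,0.03],"spin":0}
    - {"gripper":0.06,"slide":[0.2024,-0.0194,0.03],"spin":0}

```text
time_s: 6.8
ee_pos: [0.4692, 0.3509, 0.3052]
eef_rot: [-3.141, 0.001, 1.404]
force: [-0.7, 0.3, -0.1]
grip_width: 0.0599
grip_force: 0.0
```

```bash
python3 go.py .470 .352 .2475 1.405
```

```text
slide [0.0013 0.0006 0.0577] spin -0.001 q [ 0.58  0.48  1.52 -0.    1.15  0.75] t 6.8 f [-0.7  0.3 -0.1] 0.0599 [0.4692 0.3509 0.3052] [-3.1406e+00  1.1000e-03  1.4043e+00]
```

Call:
jog_arm:
  rows:
    - {"gripper":0.06,"slide":[0.001,0,0.02],"spin":0}
    - {"gripper":0.06,"slide":[0.001,0,0.04],"spin":0}
    - {"gripper":0.06,"slide":[0.001,0,0.054],"spin":0}
    - {"gripper":0.06,"slide":[0.001,0,0.0575],"spin":0}
    - {"gripper":0.06,"slide":[0.001,0,0.0575],"spin":0}
    - {"gripper":0.06,"slide":[0.001,0,0.0575],"spin":0}

```text
time_s: 7.4
ee_pos: [0.4696, 0.3527, 0.2494]
eef_rot: [3.141, -0.001, 1.404]
force: [-0.4, -0.6, -1.3]
grip_width: 0.0602
grip_force: 0.0
```

```bash
python3 go.py .470 .352 .2475 1.405;python3 - <<'E'
from h import *
p,W=cloud("scene"); cv2.imwrite("pics/s5.png",cv2.resize(p[210:330,220:380],(800,600))[:,:,::-1])
E
```

```text
slide [-0.0006  0.0005  0.0019] spin -0.001 q [ 0.58  0.55  1.55 -0.    1.04  0.75] t 7.4 f [-0.4 -0.6 -1.3] 0.0602 [0.4696 0.3527 0.2494] [ 3.1406e+00 -9.0000e-04  1.4044e+00]
```

View pics/s5.png

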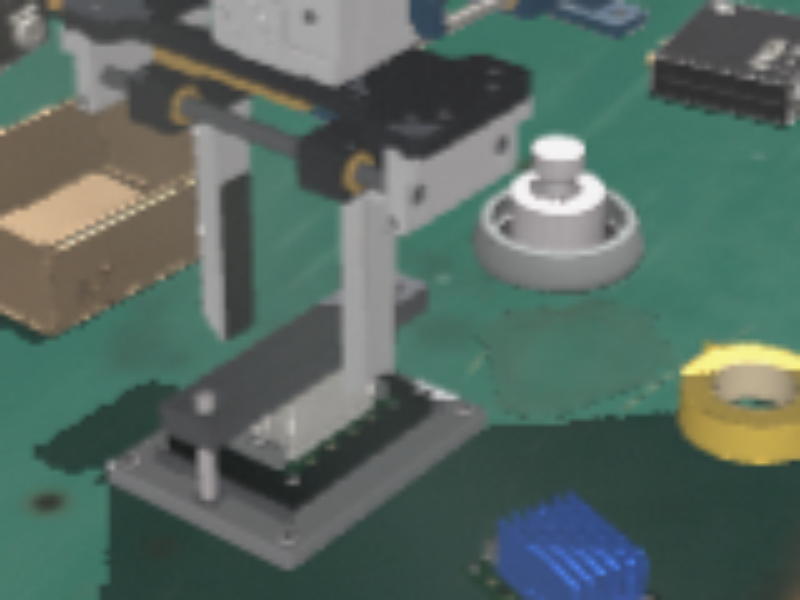

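Call:
jog_arm:
  rows:
    - {"gripper":0.015,"slide":[0,0,0.001],"spin":0}
    - {"gripper":0.015,"slide":[0,0,0.001],"spin":0}
    - {"gripper":0.015,"slide":[0,0,0.001],"spin":0}
    - {"gripper":0.015,"slide":[0,0,0.001],"spin":0}
    - {"gripper":0.015,"slide":[0,0,0.001],"spin":0}
    - {"gripper":0.015,"slide":[0,0,0.001],"spin":0}
    - {"gripper":0.015,"slide":[0,0,0.001],"spin":0}
  squeeze: 35

```text
time_s: 8.15
ee_pos: [0.4694, 0.3528, 0.2475]
eef_rot: [3.141, -0.0, 1.405]
force: [0.9, -0.1, 1.0]
grip_width: 0.0254
grip_force: 35.0
```

Width 25.4 matches the 26 mm bar. Lift straight up.

Call:
jog_arm:
  rows:
    - {"gripper":0.015,"slide":[0,0,-0.008],"spin":0}
    - {"gripper":0.015,"slide":[0,0,-0.018],"spin":0}
    - {"gripper":0.015,"slide":[0,0,-0.033],"spin":0}
    - {"gripper":0.015,"slide":[0,0,-0.055],"spin":0}
    - {"gripper":0.015,"slide":[0,0,-0.08],"spin":0}
    - {"gripper":0.015,"slide":[0,0,-0.105],"spin":0}
    - {"gripper":0.015,"slide":[0,0,-0.12],"spin":0}
    - {"gripper":0.015,"slide":[0,0,-0.12],"spin":0}

```text
time_s: 8.95
ee_pos: [0.4693, 0.3528, 0.3708]
eef_rot: [3.138, -0.003, 1.405]
force: [1.5, 0.5, -2.2]
grip_width: 0.0257
grip_force: 35.0
```

```bash
python3 go.py .6315 -.2785 .36 1.811;python3 - <<'E'
from h import *
p,W=cloud("scene"); cv2.imwrite("pics/s6.png",cv2.resize(p[180:330,220:420],(800,600))[:,:,::-1])
E
```

```text
slide [-0.5959  0.2642  0.0097] spin -0.406 q [0.58 0.41 1.45 0.   1.27 0.75] t 8.95 f [ 1.5  0.5 -2.2] 0.0257 [0.4693 0.3528 0.3708] [ 3.1382 -0.0033  1.4048]
```

View pics/s6.png

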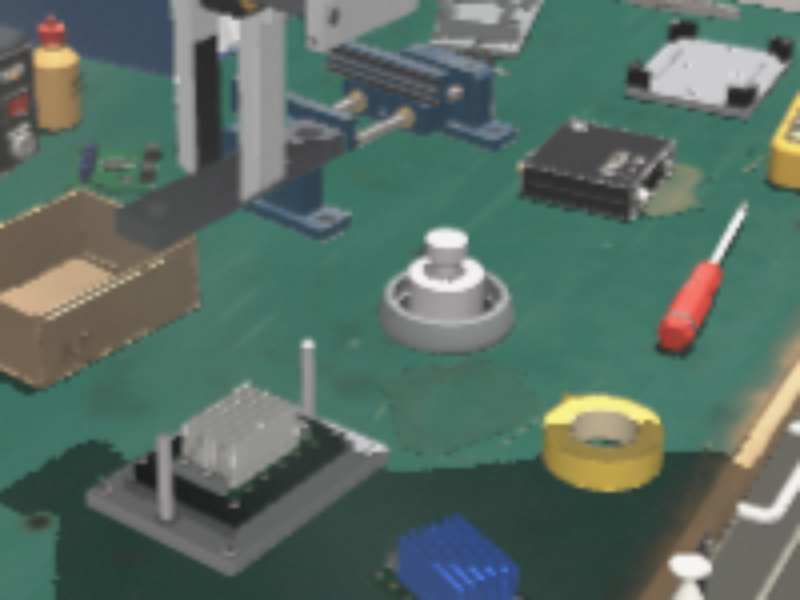

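Call:
jog_arm:
  rows:
    - {"gripper":0.015,"slide":[-0.025,0.011,0],"spin":0}
    - {"gripper":0.015,"slide":[-0.06,0.0265,0],"spin":-0.05}
    - {"gripper":0.015,"slide":[-0.105,0.0463,0],"spin":-0.1}
    - {"gripper":0.015,"slide":[-0.15,0.0661,0],"spin":-0.15}
    - {"gripper":0.015,"slide":[-0.195,0.086,0],"spin":-0.2}
    - {"gripper":0.015,"slide":[-0.24,0.1058,0],"spin":-0.25}
    - {"gripper":0.015,"slide":[-0.285,0.1256,0],"spin":-0.3}
    - {"gripper":0.015,"slide":[-0.33,0.1455,0],"spin":-0.35}

```text
time_s: 9.8
ee_pos: [0.5582, 0.0013, 0.3666]
eef_rot: [-3.14, -0.0, 1.757]
force: [0.8, 1.0, -2.2]
grip_width: 0.0256
grip_force: 35.0
```

```bash
python3 go.py .630 -.278 .36 1.811
```

```text
slide [-0.2877  0.0189  0.0065] spin -0.054 q [-0.06  0.35  1.54  0.    1.25 -0.25] t 9.8 f [ 0.8  1.  -2.2] 0.0256 [0.5582 0.0013 0.3666] [-3.1402e+00 -4.0000e-04  1.7568e+00]
```

Call:
jog_arm:
  rows:
    - {"gripper":0.015,"slide":[-0.04,0.002,0],"spin":-0.03}
    - {"gripper":0.015,"slide":[-0.085,0.005,0],"spin":-0.054}
    - {"gripper":0.015,"slide":[-0.13,0.008,0],"spin":-0.054}
    - {"gripper":0.015,"slide":[-0.175,0.011,0],"spin":-0.054}
    - {"gripper":0.015,"slide":[-0.22,0.014,0],"spin":-0.054}
    - {"gripper":0.015,"slide":[-0.255,0.017,0],"spin":-0.054}
    - {"gripper":0.015,"slide":[-0.278,0.0185,0],"spin":-0.054}
    - {"gripper":0.015,"slide":[-0.285,0.019,0],"spin":-0.054}

```text
time_s: 10.6
ee_pos: [0.629, -0.2756, 0.3657]
eef_rot: [-3.14, -0.001, 1.807]
force: [-0.6, 0.6, -3.7]
grip_width: 0.0257
grip_force: 35.0
```

```bash
python3 go.py .630 -.278 .28 1.811
```

```text
slide [-0.0027  0.0005  0.0857] spin -0.004 q [-0.47  0.64  1.12 -0.    1.38 -0.7 ] t 10.6 f [-0.6  0.6 -3.7] 0.0257 [ 0.629  -0.2756  0.3657] [-3.1398e+00 -1.3000e-03  1.8067e+00]
```

Call:
jog_arm:
  rows:
    - {"gripper":0.015,"slide":[-0.0027,0.0005,0.02],"spin":-0.004}
    - {"gripper":0.015,"slide":[-0.0027,0.0005,0.05],"spin":-0.004}
    - {"gripper":0.015,"slide":[-0.0027,0.0005,0.075],"spin":-0.004}
    - {"gripper":0.015,"slide":[-0.0027,0.0005,0.086],"spin":-0.004}
    - {"gripper":0.015,"slide":[-0.0027,0.0005,0.086],"spin":-0.004}

```text
time_s: 11.1
ee_pos: [0.6302, -0.2752, 0.2798]
eef_rot: [-3.139, -0.002, 1.813]
force: [-1.2, -1.0, -2.2]
grip_width: 0.0253
grip_force: 35.0
```

```bash
python3 go.py .630 -.278 .2285 1.811;python3 - <<'E'
from h import *
p,W=cloud("scene"); a=cv2.resize(p[150:225,290:390],(400,300))
F=W.reshape(-1,3); F=F[~np.isnan(F[:,2])]
p,W=cloud("top"); b=cv2.resize(p[135:210,417:517],(400,300))
cv2.imwrite("pics/s7.png",np.hstack([a,b])[:,:,::-1])
G=W.reshape(-1,3); G=G[~np.isnan(G[:,2])]
for n,H in(("scene",F),("top",G)):
    Q=H[np.hypot(H[:,0]-.632,H[:,1]+.279)<.085]
    S=Q[(Q[:,2]>.07)&(Q[:,2]<.095)]
    if len(S)>9: print(n,len(S),rect(S),S.min(0),S.max(0))
E
```

```text
slide [-0.0028 -0.0007  0.0513] spin 0.002 q [-0.46  0.72  1.2   0.    1.23 -0.71] t 11.1 f [-1.2 -1.  -2.2] 0.0253 [ 0.6302 -0.2752  0.2798] [-3.1392e+00 -2.1000e-03  1.8134e+00]
scene 174 (array([ 0.627 , -0.2764]), array([ 46. , 144.2]), np.float64(-1.461)) [ 0.60108661 -0.34645968  0.07574556] [ 0.65604177 -0.20468669  0.09424512]
top 334 (array([ 0.6289, -0.2502]), array([46.3, 76.1]), np.float64(-1.502)) [ 0.60356765 -0.28738189  0.07376155] [ 0.65294789 -0.21216569  0.09497679]
```

View pics/s7.png

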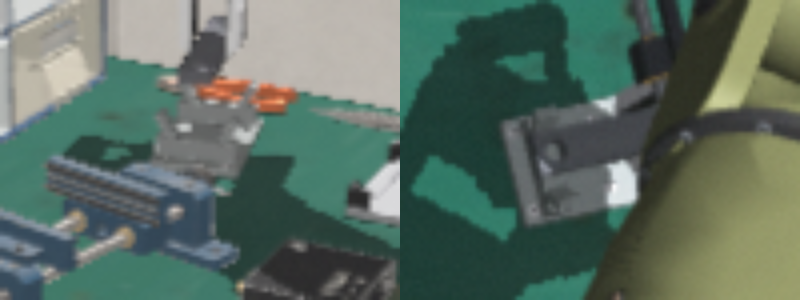

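```bash
python3 - <<'E'
from h import *
p,W=cloud("top"); H=W.reshape(-1,3); H=H[~np.isnan(H[:,2])]
for y in (-.22,-.23,-.24,-.25):
    S=H[(abs(H[:,1]-y)<.006)&(H[:,2]>.08)&(H[:,2]<.096)&(abs(H[:,0]-.632)<.06)]
    print(y,len(S),np.percentile(S[:,0],[3,50,97]).round(4),"expect x on axis",round(.6334+(y+.281)/np.tan(1.811),4))
E
```

```text
-0.22 53 [0.6051 0.616  0.6307] expect x on axis 0.6185
-0.23 52 [0.6064 0.6203 0.6332] expect x on axis 0.6209
-0.24 53 [0.6095 0.6219 0.6353] expect x on axis 0.6234
-0.25 58 [0.612  0.6243 0.6383] expect x on axis 0.6258
```

Call:
jog_arm:
  rows:
    - {"gripper":0.015,"slide":[-0.002,0.001,0.015],"spin":0}
    - {"gripper":0.015,"slide":[-0.0028,0.001,0.03],"spin":0}
    - {"gripper":0.015,"slide":[-0.0028,0.001,0.042],"spin":0}
    - {"gripper":0.015,"slide":[-0.0028,0.001,0.049],"spin":0}
    - {"gripper":0.015,"slide":[-0.0028,0.001,0.052],"spin":0}
    - {"gripper":0.015,"slide":[-0.0028,0.001,0.053],"spin":0}
    - {"gripper":0.015,"slide":[-0.0028,0.001,0.053],"spin":0}

```text
time_s: 11.95
ee_pos: [0.632, -0.2784, 0.2288]
eef_rot: [3.141, 0.0, 1.813]
force: [-0.2, 0.0, -2.0]
grip_width: 0.0255
grip_force: 35.0
```

Call:
jog_arm:
  rows:
    - {"gripper":0.015,"slide":[0,0,0.001],"spin":0}
    - {"gripper":0.015,"slide":[0,0,0.002],"spin":0}
    - {"gripper":0.015,"slide":[0,0,0.002],"spin":0}

```text
time_s: 12.25
ee_pos: [0.632, -0.2784, 0.2275]
eef_rot: [3.141, 0.001, 1.813]
force: [-2.8, 1.8, 5.6]
grip_width: 0.0251
grip_force: 35.0
```

Contact. Release and rise.

Call:
jog_arm:
  rows:
    - {"gripper":0.05,"slide":[0,0,0],"spin":0}
    - {"gripper":0.05,"slide":[0,0,0],"spin":0}
    - {"gripper":0.05,"slide":[0,0,0],"spin":0}
    - {"gripper":0.05,"slide":[0,0,-0.03],"spin":0}
    - {"gripper":0.05,"slide":[0,0,-0.07],"spin":0}
    - {"gripper":0.06,"slide":[0,0,-0.11],"spin":0}
    - {"gripper":0.06,"slide":[0,0,-0.14],"spin":0}
    - {"gripper":0.06,"slide":[0,0,-0.14],"spin":0}

```text
time_s: 13.05
ee_pos: [0.632, -0.2784, 0.3718]
eef_rot: [3.136, 0.005, 1.813]
force: [0.0, -0.9, 0.4]
grip_width: 0.0599
grip_force: 0.0
```

```bash
python3 go.py .470 .352 .33 1.405
```

```text
slide [ 0.651  -0.0064  0.0384] spin 0.408 q [-0.47  0.65  1.1   0.    1.39 -0.71] t 13.05 f [ 0.  -0.9  0.4] 0.0599 [ 0.632  -0.2784  0.3718] [3.1357 0.0051 1.8128]
```

Call:
jog_arm:
  rows:
    - {"gripper":0.075,"slide":[0.651,-0.0064,0.02],"spin":0.408}
    - {"gripper":0.075,"slide":[0.651,-0.0064,0.02],"spin":0.408}
    - {"gripper":0.075,"slide":[0.651,-0.0064,0.02],"spin":0.408}
    - {"gripper":0.075,"slide":[0.651,-0.0064,0.02],"spin":0.408}
    - {"gripper":0.075,"slide":[0.651,-0.0064,0.02],"spin":0.408}
    - {"gripper":0.075,"slide":[0.651,-0.0064,0.02],"spin":0.408}
    - {"gripper":0.075,"slide":[0.651,-0.0064,0.02],"spin":0.408}
    - {"gripper":0.075,"slide":[0.651,-0.0064,0.02],"spin":0.408}

```text
time_s: 13.85
ee_pos: [0.5313, 0.1106, 0.3534]
eef_rot: [-3.141, 0.0, 1.405]
force: [1.2, 0.9, -0.5]
grip_width: 0.0749
grip_force: 0.0
```

```bash
python3 go.py .470 .352 .33 1.405; python3 - <<'E'
from h import *
p,W=cloud("top"); H=W.reshape(-1,3); H=H[~np.isnan(H[:,2])]
Q=H[np.hypot(H[:,0]-.632,H[:,1]+.279)<.085]; S=Q[(Q[:,2]>.031)&(Q[:,2]<.039)]
print("bar",len(S),rect(S),np.median(S[:,2])); print(np.histogram(Q[:,2],bins=[-.01,.004,.012,.02,.03,.034,.038,.042,.05]))
Q=H[np.hypot(H[:,0]-.457,H[:,1]-.147)<.045]; S=Q[(Q[:,2]>.047)&(Q[:,2]<.06)]; print("weight",len(S),rect(S) if len(S)>5 else "")
E
```

```text
slide [ 0.228  -0.1004  0.0234] spin -0.0 q [0.14 0.33 1.6  0.   1.21 0.3 ] t 13.85 f [ 1.2  0.9 -0.5] 0.0749 [0.5313 0.1106 0.3534] [-3.1408e+00  2.0000e-04  1.4046e+00]
bar 497 (array([ 0.634 , -0.2824]), array([ 64.2, 133.5]), np.float64(-1.324)) 0.03602609813507502
(array([1888,  578,   78,  109,  126,  330,  175,   47]), array([-0.01 ,  0.004,  0.012,  0.02 ,  0.03 ,  0.034,  0.038,  0.042,
        0.05 ]))
weight 2
```

Call:
jog_arm:
  rows:
    - {"gripper":0.075,"slide":[0.228,-0.1004,0.0234],"spin":0}
    - {"gripper":0.075,"slide":[0.228,-0.1004,0.0234],"spin":0}
    - {"gripper":0.075,"slide":[0.228,-0.1004,0.0234],"spin":0}
    - {"gripper":0.075,"slide":[0.228,-0.1004,0.0234],"spin":0}
    - {"gripper":0.075,"slide":[0.228,-0.1004,0.0234],"spin":0}
    - {"gripper":0.075,"slide":[0.228,-0.1004,0.0234],"spin":0}
    - {"gripper":0.075,"slide":[0.228,-0.1004,0.0234],"spin":0}

```text
time_s: 14.6
ee_pos: [0.4705, 0.3508, 0.3297]
eef_rot: [-3.141, 0.001, 1.407]
force: [-0.1, -0.2, 0.1]
grip_width: 0.0747
grip_force: 0.0
```

```bash
python3 go.py .470 .352 .2265 1.405; python3 - <<'E'
from h import *
p,W=cloud("scene"); cv2.imwrite("pics/s8.png",cv2.resize(p[220:340,220:380],(800,600))[:,:,::-1])
H=W.reshape(-1,3); H=H[~np.isnan(H[:,2])]
Q=H[np.hypot(H[:,0]-.469,H[:,1]-.353)<.05]; S=Q[(Q[:,2]>.038)&(Q[:,2]<.049)]; print("sink",len(S),rect(S),np.median(S[:,2]),S[:,2].max())
E
```

```text
slide [ 0.0012 -0.0006  0.1032] spin 0.002 q [ 0.58  0.45  1.5  -0.    1.2   0.74] t 14.6 f [-0.1 -0.2  0.1] 0.0747 [0.4705 0.3508 0.3297] [-3.1406e+00  1.1000e-03  1.4068e+00]
sink 271 (array([0.4673, 0.34  ]), array([35.1, 73.6]), np.float64(1.393)) 0.041760784365095616 0.046153476539347586
```

View pics/s8.png

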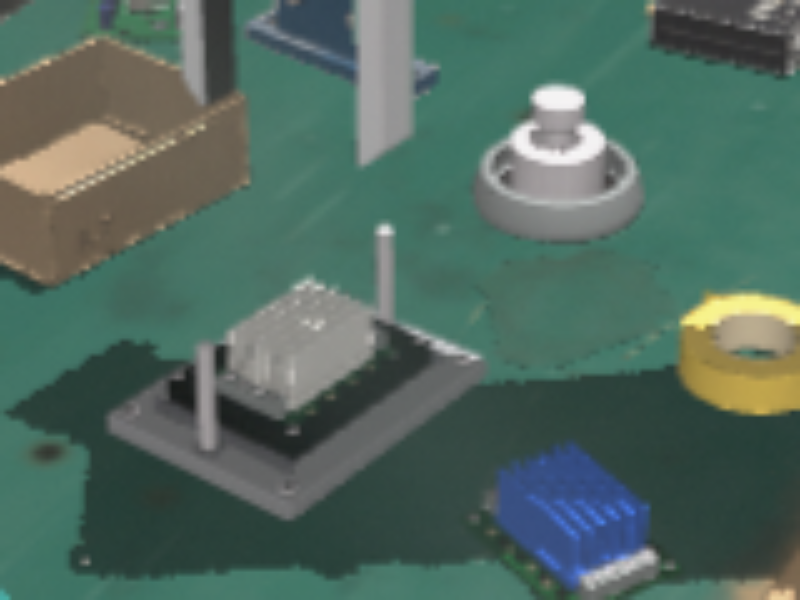

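Call:
jog_arm:
  rows:
    - {"gripper":0.07,"slide":[0.001,-0.0006,0.035],"spin":0}
    - {"gripper":0.06,"slide":[0.001,-0.0006,0.065],"spin":0}
    - {"gripper":0.06,"slide":[0.001,-0.0006,0.088],"spin":0}
    - {"gripper":0.06,"slide":[0.001,-0.0006,0.1],"spin":0}
    - {"gripper":0.06,"slide":[0.001,-0.0006,0.103],"spin":0}
    - {"gripper":0.06,"slide":[0.001,-0.0006,0.103],"spin":0}
    - {"gripper":0.06,"slide":[0.001,-0.0006,0.103],"spin":0}

```text
time_s: 15.35
ee_pos: [0.4709, 0.3513, 0.229]
eef_rot: [3.14, -0.001, 1.404]
force: [-0.1, 0.5, -0.4]
grip_width: 0.0601
grip_force: 0.0
```

Call:
jog_arm:
  rows:
    - {"gripper":0.02,"slide":[0,0,0],"spin":0}
    - {"gripper":0.02,"slide":[0,0,0],"spin":0}
    - {"gripper":0.02,"slide":[0,0,0],"spin":0}
    - {"gripper":0.02,"slide":[0,0,0],"spin":0}
    - {"gripper":0.02,"slide":[0,0,0],"spin":0}
    - {"gripper":0.02,"slide":[0,0,0],"spin":0}
    - {"gripper":0.02,"slide":[0,0,0],"spin":0}
  squeeze: 20

```text
time_s: 16.05
ee_pos: [0.4705, 0.3514, 0.228]
eef_rot: [3.141, -0.0, 1.405]
force: [-1.7, -0.8, 4.5]
grip_width: 0.034
grip_force: 20.0
```

Call:
jog_arm:
  rows:
    - {"gripper":0.02,"slide":[0,0,-0.008],"spin":0}
    - {"gripper":0.02,"slide":[0,0,-0.018],"spin":0}
    - {"gripper":0.02,"slide":[0,0,-0.033],"spin":0}
    - {"gripper":0.02,"slide":[0,0,-0.053],"spin":0}
    - {"gripper":0.02,"slide":[0,0,-0.08],"spin":0}
    - {"gripper":0.02,"slide":[0,0,-0.105],"spin":0}
    - {"gripper":0.02,"slide":[0,0,-0.12],"spin":0}
    - {"gripper":0.02,"slide":[0,0,-0.12],"spin":0}

```text
time_s: 16.85
ee_pos: [0.4705, 0.3514, 0.351]
eef_rot: [3.138, -0.003, 1.405]
force: [-0.3, 0.6, -1.5]
grip_width: 0.0343
grip_force: 20.0
```

```bash
python3 go.py .6485 .2565 .35 2.936; python3 - <<'E'
from h import *
p,W=cloud("scene"); cv2.imwrite("pics/s9.png",cv2.resize(p[180:330,220:420],(800,600))[:,:,::-1])
E
```

```text
slide [-0.0642  0.1912  0.0015] spin -1.531 q [0.58 0.43 1.47 0.   1.23 0.75] t 16.85 f [-0.3  0.6 -1.5] 0.0343 [0.4705 0.3514 0.351 ] [ 3.1381 -0.0032  1.4048]
```

View pics/s9.png

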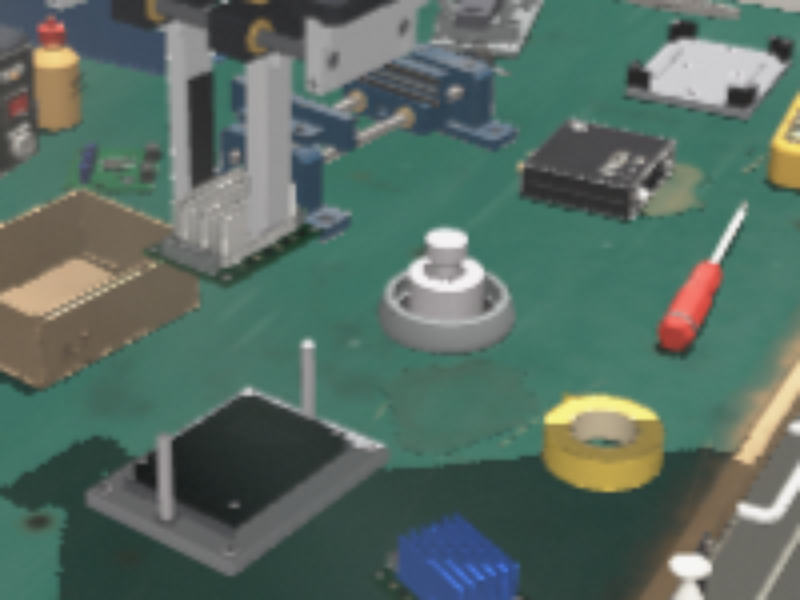

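Call:
jog_arm:
  rows:
    - {"gripper":0.02,"slide":[-0.005,0.01,0],"spin":-0.1}
    - {"gripper":0.02,"slide":[-0.012,0.03,0],"spin":-0.24}
    - {"gripper":0.02,"slide":[-0.02,0.055,0],"spin":-0.38}
    - {"gripper":0.02,"slide":[-0.028,0.08,0],"spin":-0.52}
    - {"gripper":0.02,"slide":[-0.036,0.105,0],"spin":-0.66}
    - {"gripper":0.02,"slide":[-0.044,0.13,0],"spin":-0.8}
    - {"gripper":0.02,"slide":[-0.05,0.15,0],"spin":-0.94}
    - {"gripper":0.02,"slide":[-0.055,0.165,0],"spin":-1.08}

```text
time_s: 17.7
ee_pos: [0.6251, 0.269, 0.3462]
eef_rot: [-3.14, -0.001, 2.49]
force: [-0.8, -0.4, -2.1]
grip_width: 0.0335
grip_force: 20.0
```

```bash
python3 go.py .6475 .2565 .35 2.936; python3 - <<'E'
import numpy as np
H=np.load("W0.npy").reshape(-1,3); H=H[~np.isnan(H[:,2])]
S=H[(H[:,2]>.08)&(H[:,2]<.6)&(H[:,0]>.6)&(H[:,1]>.1)&(H[:,1]<.42)]
for y in np.arange(.1,.42,.03):
    Q=S[abs(S[:,1]-y)<.015]
    if len(Q): print(round(y,2),Q[:,0].min().round(3),Q[:,2].max().round(3))
E
```

```text
slide [-0.0254  0.0036 -0.0038] spin -0.446 q [ 0.35  0.64  1.16 -0.    1.34 -0.57] t 17.7 f [-0.8 -0.4 -2.1] 0.0335 [0.6251 0.269  0.3462] [-3.1398e+00 -1.1000e-03  2.4899e+00]
0.1 0.782 0.42
0.13 0.781 0.42
0.16 0.783 0.422
0.19 0.786 0.422
0.22 0.822 0.421
0.25 0.821 0.422
0.28 0.821 0.42
0.31 0.729 0.42
0.34 0.734 0.42
0.37 0.821 0.422
0.4 0.65 0.422
```

Call:
jog_arm:
  rows:
    - {"gripper":0.02,"slide":[-0.008,0.001,0],"spin":-0.12}
    - {"gripper":0.02,"slide":[-0.016,0.002,0],"spin":-0.25}
    - {"gripper":0.02,"slide":[-0.022,0.003,0],"spin":-0.37}
    - {"gripper":0.02,"slide":[-0.0254,0.0036,0],"spin":-0.446}
    - {"gripper":0.02,"slide":[-0.0254,0.0036,0],"spin":-0.446}
    - {"gripper":0.02,"slide":[-0.0254,0.0036,0],"spin":-0.446}

```text
time_s: 18.3
ee_pos: [0.6464, 0.2572, 0.3469]
eef_rot: [-3.141, -0.001, 2.928]
force: [0.4, -0.3, -0.8]
grip_width: 0.0338
grip_force: 20.0
```

```bash
python3 go.py .6475 .2565 .2145 2.936; python3 - <<'E'
from h import *
p,W=cloud("scene"); H=W.reshape(-1,3); H=H[~np.isnan(H[:,2])]
Q=H[np.hypot(H[:,0]-.647,H[:,1]-.257)<.06]; S=Q[(Q[:,2]>.125)&(Q[:,2]<.148)]
print(rect(S),len(S),S.min(0),S.max(0))
cv2.imwrite("pics/s10.png",cv2.resize(p[150:300,180:380],(800,600))[:,:,::-1])
E
```

```text
slide [-0.0014 -0.0004  0.1324] spin -0.008 q [ 0.33  0.68  1.1  -0.    1.36 -1.03] t 18.3 f [ 0.4 -0.3 -0.8] 0.0338 [0.6464 0.2572 0.3469] [-3.1409e+00 -1.2000e-03  2.9283e+00]
(array([0.6454, 0.2584]), array([52.7, 73.7]), np.float64(-0.225)) 273 [0.60579469 0.23951517 0.13388018] [0.68667137 0.29122364 0.14796728]
```

View pics/s10.png

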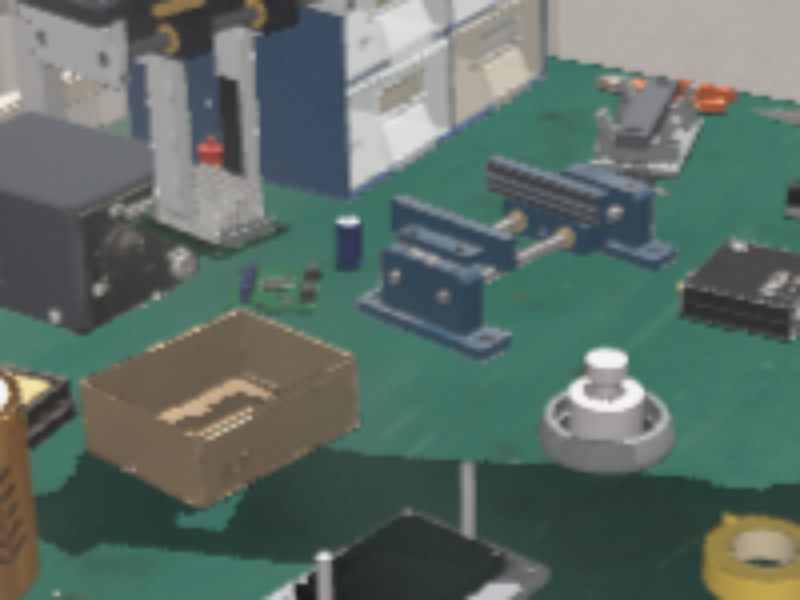

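Call:
jog_arm:
  rows:
    - {"gripper":0.02,"slide":[-0.0025,-0.0017,0.025],"spin":-0.008}
    - {"gripper":0.02,"slide":[-0.0025,-0.0017,0.055],"spin":-0.008}
    - {"gripper":0.02,"slide":[-0.0025,-0.0017,0.08],"spin":-0.008}
    - {"gripper":0.02,"slide":[-0.0025,-0.0017,0.105],"spin":-0.008}
    - {"gripper":0.02,"slide":[-0.0025,-0.0017,0.12],"spin":-0.008}
    - {"gripper":0.02,"slide":[-0.0025,-0.0017,0.128],"spin":-0.008}
    - {"gripper":0.02,"slide":[-0.0025,-0.0017,0.13],"spin":-0.008}
    - {"gripper":0.02,"slide":[-0.0025,-0.0017,0.131],"spin":-0.008}

```text
time_s: 19.15
ee_pos: [0.6488, 0.2551, 0.2177]
eef_rot: [3.141, 0.001, 2.938]
force: [-0.0, -0.4, -2.0]
grip_width: 0.0339
grip_force: 20.0
```

Call:
jog_arm:
  rows:
    - {"gripper":0.02,"slide":[0,0,0.001],"spin":0}
    - {"gripper":0.02,"slide":[0,0,0.001],"spin":0}

```text
time_s: 19.35
ee_pos: [0.6487, 0.2551, 0.2165]
eef_rot: [3.141, 0.001, 2.939]
force: [0.7, 0.2, -0.9]
grip_width: 0.0339
grip_force: 20.0
```

Call:
jog_arm:
  rows:
    - {"gripper":0.02,"slide":[0,0,0.001],"spin":0}
    - {"gripper":0.02,"slide":[0,0,0.002],"spin":0}
    - {"gripper":0.02,"slide":[0,0,0.002],"spin":0}

```text
time_s: 19.65
ee_pos: [0.6487, 0.255, 0.2149]
eef_rot: [3.141, 0.001, 2.939]
force: [-2.5, -0.9, 5.7]
grip_width: 0.0336
grip_force: 20.0
```

Call:
jog_arm:
  rows:
    - {"gripper":0.055,"slide":[0,0,0],"spin":0}
    - {"gripper":0.055,"slide":[0,0,0],"spin":0}
    - {"gripper":0.055,"slide":[0,0,0],"spin":0}
    - {"gripper":0.055,"slide":[0,0,-0.03],"spin":0}
    - {"gripper":0.055,"slide":[0,0,-0.07],"spin":0}
    - {"gripper":0.055,"slide":[0,0,-0.11],"spin":0}
    - {"gripper":0.055,"slide":[0,0,-0.13],"spin":0}
    - {"gripper":0.055,"slide":[0,0,-0.13],"spin":0}

```text
time_s: 20.45
ee_pos: [0.6487, 0.2551, 0.3475]
eef_rot: [3.139, 0.005, 2.939]
force: [0.5, 0.2, -1.3]
grip_width: 0.055
grip_force: 0.0
```

```bash
python3 go.py .4705 .3515 .30 1.405
```

```text
slide [0.1942 0.0584 0.0467] spin 1.534 q [ 0.32  0.68  1.1   0.    1.36 -1.05] t 20.45 f [ 0.5  0.2 -1.3] 0.055 [0.6487 0.2551 0.3475] [3.1387 0.005  2.9389]
```

Call:
jog_arm:
  rows:
    - {"gripper":0.08,"slide":[0.194,0.058,0],"spin":1.534}
    - {"gripper":0.09,"slide":[0.194,0.058,0],"spin":1.534}
    - {"gripper":0.09,"slide":[0.194,0.058,0],"spin":1.534}
    - {"gripper":0.09,"slide":[0.194,0.058,0.02],"spin":1.534}
    - {"gripper":0.09,"slide":[0.194,0.058,0.03],"spin":1.534}
    - {"gripper":0.09,"slide":[0.194,0.058,0.03],"spin":1.534}
    - {"gripper":0.09,"slide":[0.194,0.058,0.03],"spin":1.534}
    - {"gripper":0.09,"slide":[0.194,0.058,0.03],"spin":1.534}

```text
time_s: 21.25
ee_pos: [0.4699, 0.3509, 0.3122]
eef_rot: [-3.14, 0.001, 1.733]
force: [-0.5, 0.2, 0.2]
grip_width: 0.0902
grip_force: 0.0
```

```bash
python3 go.py .4705 .3515 .28 1.405; python3 - <<'E'
from h import *
p,W=cloud("top"); H=W.reshape(-1,3); H=H[~np.isnan(H[:,2])]
Q=H[np.hypot(H[:,0]-.651,H[:,1]-.254)<.045]
for lo,hi in((.025,.037),(.003,.008)):
    S=Q[(Q[:,2]>lo)&(Q[:,2]<hi)]
    if len(S)>5: print(len(S),rect(S),np.median(S[:,2]),S.mean(0))
p,W=cloud("scene"); H=W.reshape(-1,3); H=H[~np.isnan(H[:,2])]
Q=H[np.hypot(H[:,0]-.469,H[:,1]-.353)<.075]
for lo,hi in ((.019,.03),(.009,.015)):
    S=Q[(Q[:,2]>lo)&(Q[:,2]<hi)]; print("carrier",len(S),rect(S),np.median(S[:,2]))
E
```

```text
slide [0.0005 0.0007 0.0322] spin 0.328 q [ 0.58  0.47  1.51 -0.    1.16  0.42] t 21.25 f [-0.5  0.2  0.2] 0.0902 [0.4699 0.3509 0.3122] [-3.1397e+00  9.0000e-04  1.7330e+00]
119 (array([0.6518, 0.2533]), array([33.2, 50.4]), np.float64(-0.211)) 0.030447328414794375 [0.65164653 0.25332028 0.0302194 ]
347 (array([0.6533, 0.2537]), array([82.9, 89.1]), np.float64(1.375)) 0.005330925919039093 [0.65083949 0.25334103 0.00540189]
carrier 397 (array([0.469 , 0.3525]), array([ 69.6, 113.7]), np.float64(1.42)) 0.023014322145360654
carrier 811 (array([0.47  , 0.3519]), array([ 98.8, 126.3]), np.float64(1.407)) 0.011963524929277745
```

Call:
jog_arm:
  rows:
    - {"gripper":0.09,"slide":[0.0005,0.0007,0.01],"spin":0.14}
    - {"gripper":0.09,"slide":[0.0005,0.0007,0.03],"spin":0.28}
    - {"gripper":0.09,"slide":[0.0005,0.0007,0.05],"spin":0.328}
    - {"gripper":0.09,"slide":[0.0005,0.0007,0.07],"spin":0.328}
    - {"gripper":0.09,"slide":[0.0005,0.0007,0.085],"spin":0.328}
    - {"gripper":0.09,"slide":[0.0005,0.0007,0.094],"spin":0.328}
    - {"gripper":0.09,"slide":[0.0005,0.0007,0.0965],"spin":0.328}
    - {"gripper":0.09,"slide":[0.0005,0.0007,0.0965],"spin":0.328}

```text
time_s: 22.15
ee_pos: [0.4709, 0.3516, 0.2174]
eef_rot: [3.142, -0.0, 1.412]
force: [0.5, 0.0, 0.3]
grip_width: 0.0899
grip_force: 0.0
```

```bash
python3 go.py .4705 .3515 .2145 1.405
```

```text
slide [-0.0001 -0.0004  0.0029] spin 0.007 q [ 0.58  0.6   1.57 -0.    0.98  0.74] t 22.15 f [0.5 0.  0.3] 0.0899 [0.4709 0.3516 0.2174] [ 3.1415e+00 -1.0000e-04  1.4118e+00]
```

Call:
jog_arm:
  rows:
    - {"gripper":0.085,"slide":[0,0,0.002],"spin":0.007}
    - {"gripper":0.08,"slide":[0,0,0.003],"spin":0.007}
    - {"gripper":0.055,"slide":[0,0,0.003],"spin":0.007}
    - {"gripper":0.055,"slide":[0,0,0.003],"spin":0.007}
    - {"gripper":0.055,"slide":[0,0,0.003],"spin":0.007}
    - {"gripper":0.055,"slide":[0,0,0.003],"spin":0.007}
    - {"gripper":0.055,"slide":[0,0,0.003],"spin":0.007}
    - {"gripper":0.055,"slide":[0,0,0.003],"spin":0.007}
  squeeze: 25

```text
time_s: 22.95
ee_pos: [0.4709, 0.3515, 0.2145]
eef_rot: [3.141, -0.0, 1.404]
force: [-0.3, -1.1, 3.6]
grip_width: 0.0656
grip_force: 25.0
```

Call:
jog_arm:
  rows:
    - {"gripper":0.055,"slide":[0,0,-0.01],"spin":0}
    - {"gripper":0.055,"slide":[0,0,-0.025],"spin":0}
    - {"gripper":0.055,"slide":[0,0,-0.045],"spin":0}
    - {"gripper":0.055,"slide":[0,0,-0.07],"spin":0}
    - {"gripper":0.055,"slide":[0,0,-0.1],"spin":0}
    - {"gripper":0.055,"slide":[0,0,-0.12],"spin":0}
    - {"gripper":0.055,"slide":[0,0,-0.13],"spin":0}
    - {"gripper":0.055,"slide":[0,0,-0.13],"spin":0}

```text
time_s: 23.75
ee_pos: [0.4708, 0.3515, 0.346]
eef_rot: [3.14, -0.002, 1.404]
force: [-0.1, -0.2, -1.5]
grip_width: 0.0654
grip_force: 25.0
```

```bash
python3 go.py .440 -.2645 .345 1.598; python3 - <<'E'
from h import *
p,W=cloud("scene"); H=W.reshape(-1,3); H=H[~np.isnan(H[:,2])]
Q=H[np.hypot(H[:,0]-.47,H[:,1]-.352)<.065]; S=Q[(Q[:,2]>.13)&(Q[:,2]<.16)]
print(rect(S),len(S),S.min(0),S.max(0))
E
```

```text
slide [-0.6126  0.072   0.    ] spin -0.194 q [ 0.58  0.43  1.48 -0.    1.23  0.75] t 23.75 f [-0.1 -0.2 -1.5] 0.0654 [0.4708 0.3515 0.346 ] [ 3.1397e+00 -1.7000e-03  1.4038e+00]
(array([0.4688, 0.3519]), array([89.6, 90.7]), np.float64(-0.136)) 906 [0.42378286 0.30398709 0.14285832] [0.51467253 0.39982    0.15992392]
```

Call:
jog_arm:
  rows:
    - {"gripper":0.055,"slide":[-0.025,0.003,0],"spin":-0.02}
    - {"gripper":0.055,"slide":[-0.06,0.007,0],"spin":-0.04}
    - {"gripper":0.055,"slide":[-0.105,0.0123,0],"spin":-0.06}
    - {"gripper":0.055,"slide":[-0.15,0.0176,0],"spin":-0.08}
    - {"gripper":0.055,"slide":[-0.195,0.0229,0],"spin":-0.1}
    - {"gripper":0.055,"slide":[-0.24,0.0282,0],"spin":-0.12}
    - {"gripper":0.055,"slide":[-0.285,0.0335,0],"spin":-0.14}
    - {"gripper":0.055,"slide":[-0.33,0.0388,0],"spin":-0.16}

```text
time_s: 24.6
ee_pos: [0.4536, 0.0179, 0.3432]
eef_rot: [-3.14, -0.0, 1.565]
force: [0.8, -0.2, -0.6]
grip_width: 0.0661
grip_force: 25.0
```

```bash
python3 go.py .4404 -.2645 .345 1.598
```

```text
slide [-0.2825 -0.0115 -0.0018] spin -0.033 q [-0.04  0.15  1.85 -0.    1.14 -0.04] t 24.6 f [ 0.8 -0.2 -0.6] 0.0661 [0.4536 0.0179 0.3432] [-3.1398 -0.      1.5648]
```

Call:
jog_arm:
  rows:
    - {"gripper":0.055,"slide":[-0.04,-0.0016,0],"spin":-0.02}
    - {"gripper":0.055,"slide":[-0.085,-0.0035,0],"spin":-0.033}
    - {"gripper":0.055,"slide":[-0.13,-0.0053,0],"spin":-0.033}
    - {"gripper":0.055,"slide":[-0.175,-0.0071,0],"spin":-0.033}
    - {"gripper":0.055,"slide":[-0.22,-0.009,0],"spin":-0.033}
    - {"gripper":0.055,"slide":[-0.255,-0.0104,0],"spin":-0.033}
    - {"gripper":0.055,"slide":[-0.273,-0.0111,0],"spin":-0.033}
    - {"gripper":0.055,"slide":[-0.28,-0.0114,0],"spin":-0.033}

```text
time_s: 25.4
ee_pos: [0.4404, -0.2617, 0.3429]
eef_rot: [-3.14, -0.001, 1.595]
force: [-0.1, 1.0, -0.7]
grip_width: 0.0655
grip_force: 25.0
```

```bash
python3 go.py .4404 -.2645 .245 1.598
```

```text
slide [-0.0029  0.0001  0.0979] spin -0.003 q [-0.61  0.28  1.7  -0.    1.17 -0.63] t 25.4 f [-0.1  1.  -0.7] 0.0655 [ 0.4404 -0.2617  0.3429] [-3.1398e+00 -1.2000e-03  1.5949e+00]
```

Lower to just above the posts, then check relative alignment.

Call:
jog_arm:
  rows:
    - {"gripper":0.055,"slide":[-0.0028,0,0.02],"spin":-0.003}
    - {"gripper":0.055,"slide":[-0.0028,0,0.045],"spin":-0.003}
    - {"gripper":0.055,"slide":[-0.0028,0,0.07],"spin":-0.003}
    - {"gripper":0.055,"slide":[-0.0028,0,0.085],"spin":-0.003}
    - {"gripper":0.055,"slide":[-0.0028,0,0.09],"spin":-0.003}
    - {"gripper":0.055,"slide":[-0.0028,0,0.09],"spin":-0.003}

```text
time_s: 26.0
ee_pos: [0.441, -0.2625, 0.2537]
eef_rot: [-3.14, -0.001, 1.6]
force: [-0.8, -0.3, -1.5]
grip_width: 0.0658
grip_force: 25.0
```

```bash
python3 go.py .4404 -.2645 .2115 1.598; python3 - <<'E'
from h import *
p,W=cloud("scene"); H=W.reshape(-1,3); H=H[~np.isnan(H[:,2])]
Q=H[np.hypot(H[:,0]-.440,H[:,1]+.264)<.1]
for lo,hi in ((.04,.058),(.014,.026)):
    S=Q[(Q[:,2]>lo)&(Q[:,2]<hi)]; print(lo,rect(S),len(S),S.min(0).round(4),S.max(0).round(4))
cv2.imwrite("pics/s11.png",cv2.resize(p[150:240,350:470],(800,600))[:,:,::-1])
E
```

```text
slide [-0.002  -0.0006  0.0422] spin 0.002 q [-0.61  0.4   1.77  0.    0.97 -0.64] t 26.0 f [-0.8 -0.3 -1.5] 0.0658 [ 0.441  -0.2625  0.2537] [-3.1403e+00 -1.0000e-03  1.6004e+00]
0.04 (array([ 0.4354, -0.2594]), array([67. , 90.6]), np.float64(1.549)) 186 [ 0.402  -0.3048  0.0498] [ 0.4697 -0.2135  0.058 ]
0.014 (array([ 0.4404, -0.2649]), array([ 95.2, 120.7]), np.float64(-1.535)) 71 [ 0.3913 -0.3265  0.014 ] [ 0.4891 -0.2048  0.0245]
```

View pics/s11.png

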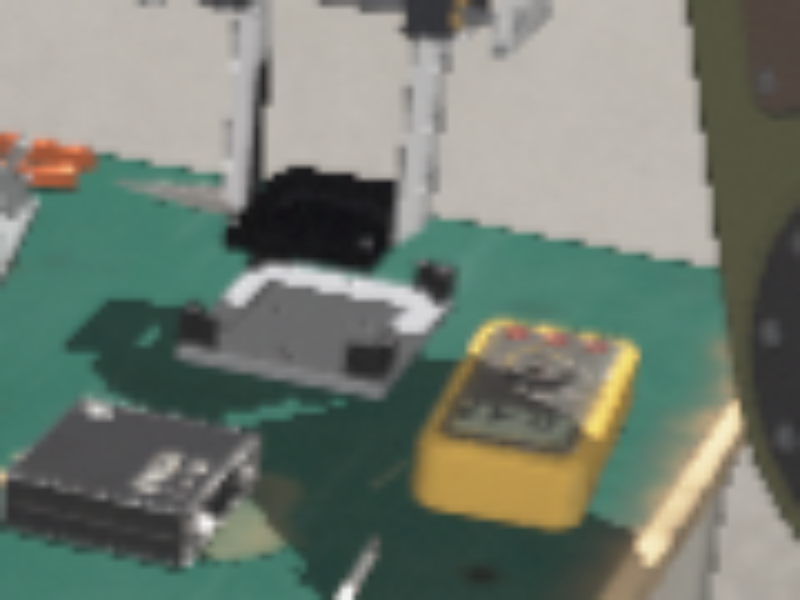

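```bash
python3 - <<'E'
from h import *
for c in ("scene","top"):
    p,W=cloud(c); H=W.reshape(-1,3); H=H[~np.isnan(H[:,2])]
    Q=H[np.hypot(H[:,0]-.440,H[:,1]+.264)<.075]
    for lo,hi in ((.057,.068),(.016,.026)):
        S=Q[(Q[:,2]>lo)&(Q[:,2]<hi)]
        if len(S)>9: print(c,lo,rect(S),len(S),np.percentile(S,[1,99],axis=0).round(4).tolist())
E
```

```text
scene 0.057 (array([ 0.4388, -0.2604]), array([88.3, 90.3]), np.float64(-1.478)) 187 [[0.3965, -0.3055, 0.0571], [0.4793, -0.2156, 0.0672]]
scene 0.016 (array([ 0.4395, -0.2656]), array([ 92.9, 122.4]), np.float64(-1.553)) 59 [[0.3926, -0.3256, 0.017], [0.4852, -0.2046, 0.0242]]
top 0.057 (array([ 0.4435, -0.2491]), array([67.5, 77.5]), np.float64(-0.213)) 367 [[0.4087, -0.2819, 0.057], [0.4765, -0.2213, 0.0679]]
top 0.016 (array([ 0.441, -0.22 ]), array([19.6, 92.7]), np.float64(0.032)) 62 [[0.3946, -0.2296, 0.0172], [0.4873, -0.2092, 0.0253]]
```

Call:
jog_arm:
  rows:
    - {"gripper":0.055,"slide":[-0.003,-0.0006,0.008],"spin":0}
    - {"gripper":0.055,"slide":[-0.003,-0.0006,0.018],"spin":0}
    - {"gripper":0.055,"slide":[-0.003,-0.0006,0.028],"spin":0}
    - {"gripper":0.055,"slide":[-0.003,-0.0006,0.036],"spin":0}
    - {"gripper":0.055,"slide":[-0.003,-0.0006,0.04],"spin":0}
    - {"gripper":0.055,"slide":[-0.003,-0.0006,0.042],"spin":0}
    - {"gripper":0.055,"slide":[-0.003,-0.0006,0.043],"spin":0}
    - {"gripper":0.055,"slide":[-0.003,-0.0006,0.043],"spin":0}

```text
time_s: 26.95
ee_pos: [0.4405, -0.2661, 0.2114]
eef_rot: [3.141, 0.0, 1.6]
force: [-0.3, -0.4, -1.9]
grip_width: 0.0658
grip_force: 25.0
```

Call:
jog_arm:
  rows:
    - {"gripper":0.055,"slide":[0,0,0.001],"spin":0}
    - {"gripper":0.055,"slide":[0,0,0.002],"spin":0}
    - {"gripper":0.055,"slide":[0,0,0.002],"spin":0}

```text
time_s: 27.25
ee_pos: [0.4405, -0.2661, 0.2104]
eef_rot: [3.141, 0.0, 1.6]
force: [-5.7, 2.0, 13.4]
grip_width: 0.0656
grip_force: 25.0
```

Call:
jog_arm:
  rows:
    - {"gripper":0.08,"slide":[0,0,-0.001],"spin":0}
    - {"gripper":0.08,"slide":[0,0,-0.001],"spin":0}
    - {"gripper":0.08,"slide":[0,0,-0.001],"spin":0}
    - {"gripper":0.08,"slide":[0,0,-0.02],"spin":0}
    - {"gripper":0.08,"slide":[0,0,-0.06],"spin":0}
    - {"gripper":0.08,"slide":[0,0,-0.11],"spin":0}
    - {"gripper":0.08,"slide":[0,0,-0.15],"spin":0}
    - {"gripper":0.08,"slide":[0,0,-0.15],"spin":0}

```text
time_s: 28.05
ee_pos: [0.4408, -0.2663, 0.3645]
eef_rot: [3.135, 0.005, 1.6]
force: [-0.6, -0.3, -0.3]
grip_width: 0.0798
grip_force: 0.0
```

Call:
jog_arm:
  rows:
    - {"gripper":0.08,"slide":[0.05,0,0],"spin":0}
    - {"gripper":0.08,"slide":[0.1,0,0],"spin":0}
    - {"gripper":0.08,"slide":[0.15,0,0],"spin":0}
    - {"gripper":0.08,"slide":[0.2,0,0],"spin":0}
    - {"gripper":0.08,"slide":[0.24,0,0],"spin":0}
    - {"gripper":0.08,"slide":[0.25,0,0],"spin":0}
    - {"gripper":0.08,"slide":[0.25,0,0],"spin":0}

```text
time_s: 28.75
ee_pos: [0.4331, -0.0152, 0.3587]
eef_rot: [-3.141, -0.0, 1.602]
force: [-0.2, -1.2, 0.5]
grip_width: 0.0797
grip_force: 0.0
```

```bash
python3 - <<'E'
from h import *
def chk(H,n,x,y,r,lo,hi):
    Q=H[np.hypot(H[:,0]-x,H[:,1]-y)<r]; S=Q[(Q[:,2]>lo)&(Q[:,2]<hi)]
    if len(S)>9: print(n,len(S),rect(S),np.median(S[:,2]).round(4))
for c in ("top","scene"):
    p,W=cloud(c); H=W.reshape(-1,3); H=H[~np.isnan(H[:,2])]; print(c)
    chk(H,"carrier",.441,-.265,.052,.014,.026); chk(H,"posts",.441,-.265,.09,.017,.028)
    chk(H,"bar",.632,-.279,.085,.031,.039); chk(H,"knob",.456,.149,.03,.047,.06); chk(H,"sink",.65,.255,.04,.026,.037)
E
```

```text
top
carrier 431 (array([ 0.4497, -0.2681]), array([78.1, 88.7]), np.float64(-1.548)) 0.0181
posts 401 (array([ 0.424 , -0.2685]), array([114.5, 129.8]), np.float64(0.038)) 0.0205
bar 482 (array([ 0.6344, -0.2817]), array([ 62.3, 133.3]), np.float64(-1.37)) 0.0357
knob 78 (array([0.4575, 0.1476]), array([21.8, 22. ]), np.float64(0.024)) 0.0542
sink 108 (array([0.6516, 0.2535]), array([33.1, 49.9]), np.float64(-0.222)) 0.0302
scene
carrier 153 (array([ 0.4383, -0.265 ]), array([65.6, 93.5]), np.float64(-1.514)) 0.0183
posts 183 (array([ 0.423 , -0.2664]), array([118.4, 128.9]), np.float64(0.03)) 0.0196
bar 175 (array([ 0.6325, -0.2798]), array([ 63. , 137.9]), np.float64(-1.296)) 0.0354
knob 62 (array([0.4545, 0.1509]), array([21.6, 24.9]), np.float64(-0.813)) 0.0525
sink 162 (array([0.6494, 0.2555]), array([35.6, 50.6]), np.float64(-0.191)) 0.0291
```

```bash
python3 - <<'E'
from h import *
p,W=cloud("top"); H=W.reshape(-1,3); H=H[~np.isnan(H[:,2])]
S=H[(abs(H[:,1]+.267)<.03)&(abs(H[:,0]-.442)<.048)&(H[:,2]>.0155)&(H[:,2]<.03)]
print(np.percentile(S[:,0],[1,99]),np.histogram(S[:,0],bins=np.arange(.394,.492,.007)))
S=H[(abs(H[:,0]-.442)<.02)&(abs(H[:,1]+.267)<.058)&(H[:,2]>.0155)&(H[:,2]<.03)]; print(np.percentile(S[:,1],[1,99]))
E
```

```text
[0.41009778 0.47397312] (array([ 0,  0, 47,  4,  7,  4,  9,  3,  6,  7, 19, 33,  0]), array([0.394, 0.401, 0.408, 0.415, 0.422, 0.429, 0.436, 0.443, 0.45 ,
       0.457, 0.464, 0.471, 0.478, 0.485]))
[-0.31074567 -0.22478046]
```

Carrier centre (0.442, −0.2678) against the nest at (0.4424, −0.267) in the same camera: it lies well centred. Everything is placed and the arm is clear, so I hand in.

```bash
python3 -c "
from station import workorder
print(workorder.hand_in())"
```

```text
the job is handed in; nothing more can be done
None
```

The weight, bar, module and carrier are all in their places and released with the arm clear, and the job was handed in at about 29 s; the hand-in returned no verdict.

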